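# Mount the tall filter in the laser line

### The arm

A 6-joint arm with a two-finger parallel gripper is mounted at the origin on the work surface. World frame = base frame: x ahead of the robot, y to its left, z up, the work surface at z = 0. Lengths are in m, angles in rad, forces in N, time in s.
With the tool pointing down it reaches from about 0.275 to 0.725 m from the base axis. Payload 5.6 kg.
Tool frame: the origin (TCP) lies midway between the tips of the shut fingers; the grasp point (between the pads) lies 19 mm behind it (arm.pinch_z is the distance from the TCP to the grasp point, in m); y points along the fingers, z is the direction in which the jaws open and shut, and the axes are right-handed (so a half turn about y gives the same grasp; the last joint's range is limited). The gripper opens to 85 mm and grips with 20 to 120 N. Pads are 22 mm wide; open, the fingers measure 114 mm over their backs; the gripper's body (76 mm by 85 mm) begins 54 mm behind the grasp point. The pads swing forward as they close: fully open they stand 13 mm farther back than shut.
Start: joints at [1.469, 0.255, 0.108, 0, -1.424, -0.285], TCP at [0.207, 0.509, 0.231] pointing down, gripper open.
Joint ranges: [-2.95, 2.95], [-1.21, 1.97], [-1.09, 1.5], [-2.87, 1.71], [-2.94, -0.07], [-3.05, 3.05]. Speed limits (rad/s): [2.57, 2.57, 3.14, 3.14, 3.14, 3.14].

### API

Orientations are given as a unit quaternion [x, y, z, w].
In Python, from bench import arm gives the robot as it stands.
- The arm moves only by the tool step_arm, never from a script. Its argument "motion" is a list that holds one entry, the list of rows, each a list of 5 numbers: the opening, from -1 (shut) to 1 (fully open), so that 0 is half open, then the shift along the tool's x, y, z in m, then the turn about the tool's y in rad. In form: [[[gripper, x, y, z, yaw], ...]]. A call has 1 to 5 rows; each row is the pose to reach, as a shift and turn from the pose commanded when the call began, along the tool's axes at that moment; what a row does not reach only later rows make up. A row lasts 1/12 s, in which the tool goes at most 41.7 mm and 7.16 degrees, less where a joint would pass 70% of its speed; a pose out of reach is approached as far as the arm can. A call with a gripper value outside its range is refused whole. The fingers move at their own pace and stop on an object; "squeeze" is the grip in N (left out, the last holds). Time passes only in rows, so rows that repeat a pose let the fingers close. It gives the time, the measured TCP pose, the force and the opening at its end, in the units of the state.
- arm.sense(): the state, without advancing time (a new reading comes with each control period).
- arm.read_camera(name): name is "side" or "top" or "wrist"; returns a dict with "frame" (384x512x3 uint8, red, green, blue), "camera_matrix" (3x3 intrinsics, pixels), "R" (3x3) and "t" (3): a world point X has camera coordinates R X + t. Camera axes: x right, y down, z forward; pixel columns grow to the right and rows downward; lengths in m; the calibration is good to about 2 mm. A picture is of the moment at which its call begins. There is no depth.
- arm.job_done(): hands the job in, once; it reports no verdict.
The state is a dict: "time_s": time; "joint_positions": joint angles; "joint_velocities": joint speeds; "joint_efforts": joint torques, N m; "tcp_pos": TCP position; "eef_rot": TCP orientation; "wrist_force": force on the tool from outside, world axes, zero at the start; "ft_torque": the same for the moment, N m; "gripper_width": finger opening in m.
Only numpy, scipy, OpenCV 4.12 (cv2) and the standard library are available. Lean on these libraries where they do the work, as an engineer would, in place of code of your own. Each camera call takes 0.05 s, during which the arm holds its last target.

### The job

Put the tall filter into the laser beam: drop the T-foot of the loose filter holder into the slot of the rail, about midway between laser and detector, and give it a quarter turn so that the foot locks under the rail's lips and the holder's groove lies square across the rail. Then stand the tall filter upright in the groove, centred and fully down, lowering it gently all the way instead of letting it drop. Leave the two short filters standing in their rack and do not shift the iris post.

Things in the scene. Friction and masses are not known exactly. Their poses are not given: they have to be found in the camera images.
- rail: Fixed aluminium T-slot rail, 90 mm wide, 40 high, origin on its underside. x runs along it towards the laser, y across. In its top, full length: a slot 26 mm wide between two round-nosed lips 8 mm thick; under them a channel 46 wide, 14 high (floor 22 mm below the rail's top). Black laser tube (44 mm diameter) and detector can (50 mm) are fixed on it, their axis 78 mm above its top.
- bay (a point): Point on the rail's top face (40 mm above the table), on the slot's centre line, midway between laser and detector; axes as the rail's. Laser front 125 mm away in +x, detector 125 mm away in -x, nothing between. The holder belongs here, anywhere within 40 mm along the rail.
- holder_mid (a point): Loose filter holder, about 0.45 kg, standing on its T-foot on the table. The point: on its upright axis, centre of its top block, 50 mm above its underside. Aluminium block 70 mm along x, 34 along y, 44 high, on a round flange 60 mm in diameter. Grip the block across its 34 mm. With the flange resting on the rail this point is 30 mm above the rail's top. x either way round is the same.
- holder_foot (a point): Centre of the underside of the holder's steel T-foot, axes as holder_mid: bar 38 mm along x, 20 along y, 10 high; above it a round neck 20 mm in diameter, 10 high, then the flange, 8 thick (underside 20 mm above this point). It passes the rail's slot only with x along the rail; down there it turns freely either way; with x across the rail the lips hold it. Nothing else clamps it.
- groove (a point): Centre of the floor of the groove in the holder's top block, 10 mm below holder_mid, same axes. Groove along x, open at both ends, 10 mm wide, 32 mm deep; over its top 8 mm it flares to 18 mm at the mouth. A filter fits with its width along x.
- tall_filter_mid (a point): Tall filter, about 0.13 kg: dark plate 8 mm thick (y), 120 mm high, standing in one of the rack's slots. The point: its centre, half-way up. Below, a frame 60 mm wide (x), 86 high, with a round window of 40 mm diameter; above, a tab 36 wide (x), 34 high, to grip across the 8 mm. z from foot to tab. Fully down in the groove, this point is 60 mm above the groove's floor.
- short_filter_a_mid (a point): One of two short filters, same make: dark plate 8 mm thick (y), 60 wide (x), 90 high, with a small oblong window and a tab; the point is its centre, half-way up. It stands in another slot of the rack and stays there.
- short_filter_b_mid (a point): The other short filter, like short_filter_a; it stays in the rack.
- rack: Fixed pale plastic storage rack, 80 mm along x, 180 along y, 30 high; origin at the centre of its underside. Three slots along x, at y = -65, 0 and +65 mm, 10.6 wide, 63 long, 24 deep, their floor 6 mm above the table. Which filter stands in which slot varies.
- iris_mid (a point): Iris on a steel pedestal post, 0.25 kg, loose on the table on the laser side, nearer the robot than the rail, 132 mm high, foot 40 mm in diameter. The point is on its axis, 55 mm up. Not to be moved.
Not all that is in view belongs to the job. There is more than one size of the part that bears holder_mid; the job needs the larger. Leave any orange look-alike of the part that bears tall_filter_mid alone.

How it is judged:
By the outcome, as a careful person would: the job done as asked, in the order asked, and still so for the second after the job is handed in, with the robot touching nothing.
It also fails if it takes over 67 s, if anything falls off the work surface, if the arm or the gripper's body presses on something with over 40 N, if the wrist force passes 120 N, or if a joint passes its speed limit or range.

## Working session

There is one attempt and no reset: what is moved stays moved. The work goes in short steps, Python scripts to look and compute and a tool call to move; the robot and the scene stay as the last step left them, time stands still between calls to the robot, and variables do not carry over. Pictures are saved under pics/ and viewed, and the job is handed in when it is done.

Besides the shell and the picture viewer there is one more tool, called as a command line: name --argument value ..., lists and objects as JSON in quotes. step_arm: Moves the arm, as the interface text tells. Its arguments: {"type":"object","properties":{"motion":{"type":"array","items":{"type":"array","items":{"type":"array","items":{"type":"number"}}}},"squeeze":{"type":"number"}},"required":["motion"]}

```bash
ls; mkdir -p pics; python3 - <<'E'
from bench import arm
import cv2,pickle
s=arm.sense(); print(s, arm.pinch_z)
for n in ["side","top","wrist"]:
    c=arm.read_camera(n); pickle.dump(c,open(f'pics/{n}0.pkl','wb'))
    cv2.imwrite(f'pics/{n}0.png',cv2.resize(c['frame'][:,:,::-1],(768,576)))
    print(n,c['camera_matrix'].tolist(),c['R'].round(4).tolist(),c['t'].round(4).tolist())
E
```

```text
pics
{'time_s': 0.0, 'joint_positions': array([ 1.46860296e+00,  2.55746145e-01,  1.07036096e-01, -4.86811570e-04,
       -1.42388004e+00, -2.84574754e-01]), 'joint_velocities': array([ 3.58492081e-05,  2.67282050e-04, -3.77815831e-04,  8.65517134e-04,
       -3.45894664e-04,  1.02928813e-03]), 'joint_efforts': array([-5.85656944e-04, -3.86632454e+01,  2.37942356e+01,  5.36499470e+00,
       -6.04999877e-03, -1.60481557e-05]), 'tcp_pos': array([0.20722765, 0.50895068, 0.23040688]), 'eef_rot': array([-0.1358055 , -0.69327373,  0.69456785,  0.13602906]), 'wrist_force': array([0.23354798, 0.15124361, 0.20863767]), 'ft_torque': array([-0.0085408 ,  0.03528399, -0.00451393]), 'gripper_width': 0.08510334660429203} 0.0187
side [[489.9653733992849, 0.0, 258.5512615873351], [0.0, 489.9653733992849, 190.2619764789256], [0.0, 0.0, 1.0]] [[0.9933, -0.1147, -0.0123], [-0.0686, -0.5013, -0.8626], [0.0928, 0.8576, -0.5058]] [-0.4855, 0.0843, 1.2855]
top [[359.2180870667473, 0.0, 261.17363916265367], [0.0, 359.2180870667473, 191.9487997062254], [0.0, 0.0, 1.0]] [[-0.0299, -0.9995, 0.003], [-0.9951, 0.0295, -0.094], [0.0939, -0.0058, -0.9956]] [-0.0445, 0.5153, 0.8392]
wrist [[335.38877433619075, 0.0, 252.70781840067653], [0.0, 335.38877433619075, 188.9661314408403], [0.0, 0.0, 1.0]] [[-0.3772, -0.9261, 0.0015], [-0.8841, 0.3606, 0.2971], [-0.2757, 0.1107, -0.9549]] [0.5492, -0.0386, 0.3791]
```

View pics/side0.png

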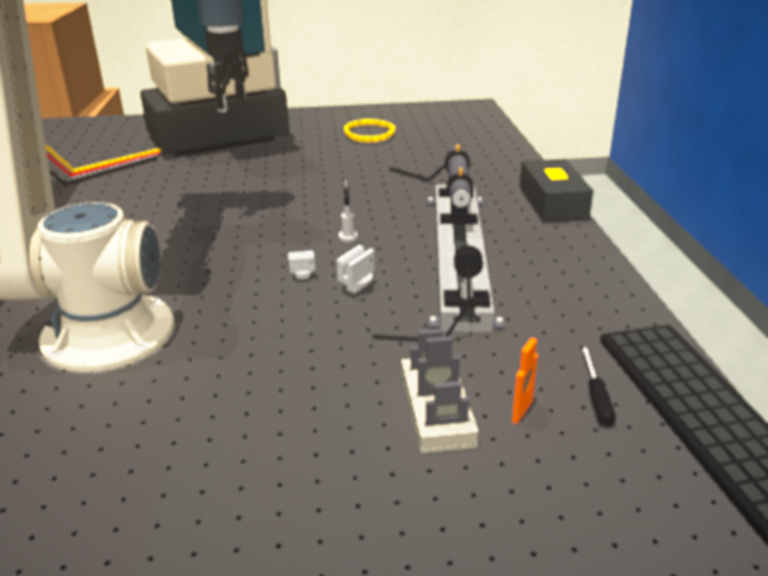

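View pics/top0.png

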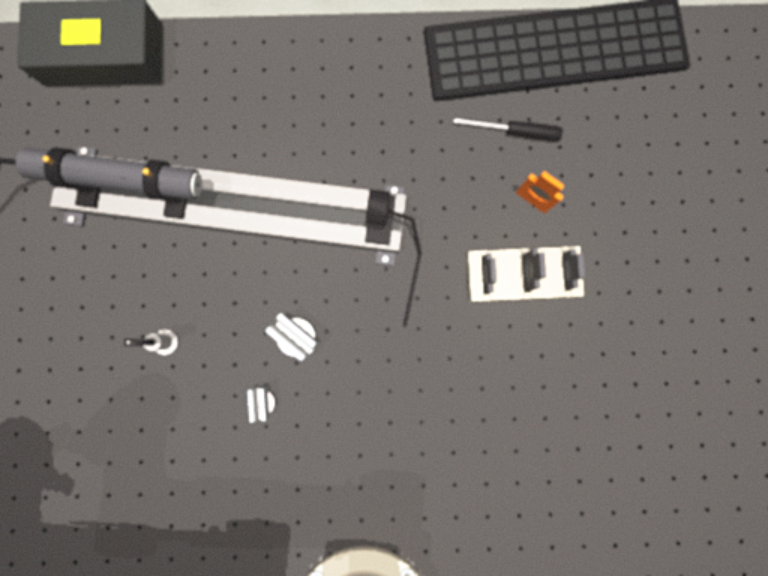

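View pics/wrist0.png

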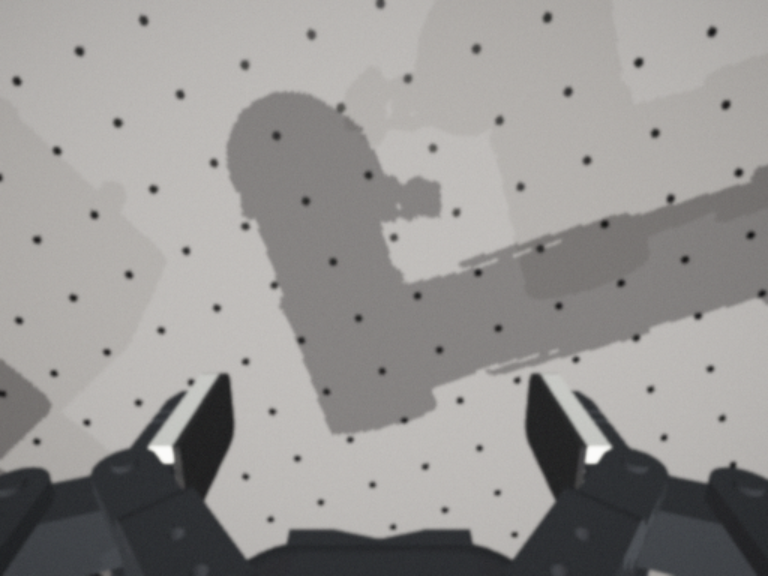

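The side view shows the rail at about (465,245), the two white holders at (355,268) large and (302,263) small, the iris at (347,215), the rack at (440,400) and an orange decoy at (525,380). The top view shows the large holder at (293,337), the small one at (260,404), and the rack at (525,273). Next I'll zoom in.

```bash
python3 - <<'E'
import cv2,pickle,numpy as np
s=pickle.load(open('pics/side0.pkl','rb'))['frame'][:,:,::-1];t=pickle.load(open('pics/top0.pkl','rb'))['frame'][:,:,::-1]
a=cv2.resize(s[215:305,255:375],None,fx=5,fy=5,interpolation=cv2.INTER_CUBIC); cv2.imwrite('pics/z1.png',a)
b=cv2.resize(t[155:210,300:400],None,fx=7,fy=7,interpolation=cv2.INTER_CUBIC); cv2.imwrite('pics/z2.png',b)
c=cv2.resize(t[90:290,20:290],None,fx=2.9,fy=2.9,interpolation=cv2.INTER_CUBIC); cv2.imwrite('pics/z3.png',c)
E
```

```text
(no output)
```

View pics/z1.png

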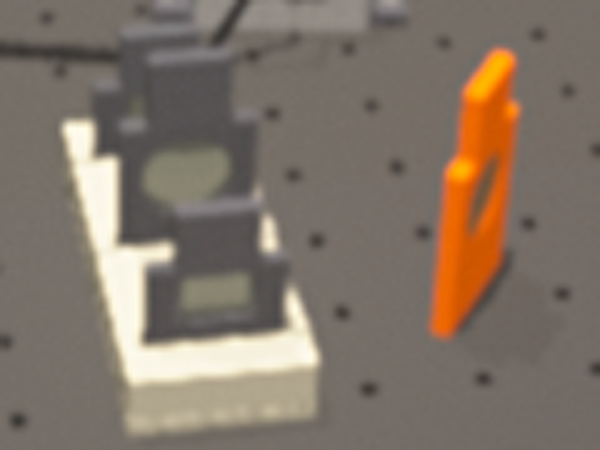

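View pics/z2.png

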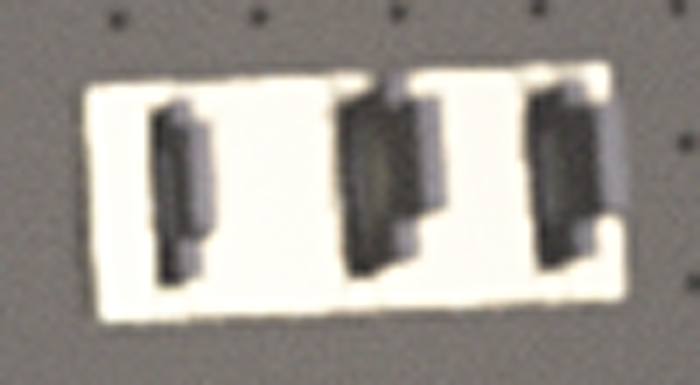

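View pics/z3.png

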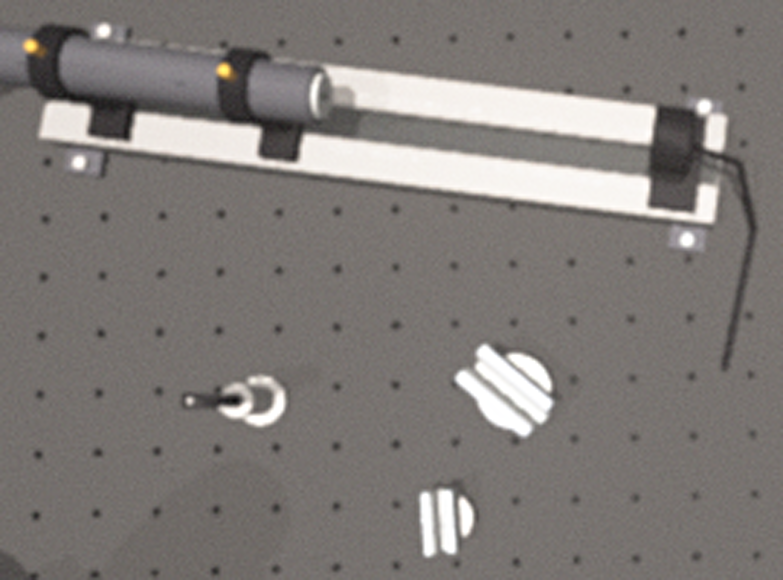

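```bash
cat > h.py <<'E'
import numpy as np,cv2,pickle
def ray(c,p):
    K,R,t=map(np.array,(c['camera_matrix'],c['R'],c['t']))
    C=-R.T@t; d=R.T@np.linalg.solve(K,np.array([p[0],p[1],1.])); return C,d
def onz(c,p,z):
    C,d=ray(c,p); return C+d*(z-C[2])/d[2]
def proj(c,X):
    K,R,t=map(np.array,(c['camera_matrix'],c['R'],c['t']))
    v=K@(R@np.asarray(X,float)+t); return v[:2]/v[2]
def load(n): return pickle.load(open(f'pics/{n}.pkl','rb'))
def snap(arm,n,tag):
    c=arm.read_camera(n); pickle.dump(c,open(f'pics/{tag}.pkl','wb')); return c
E
python3 - <<'E'
from h import *
c=load('top0'); g=cv2.cvtColor(c['frame'],cv2.COLOR_RGB2GRAY).astype(float)
print('campos',-c['R'].T@c['t'])
E=[[],[],[],[]]
for u in range(142,242,3):
    col=g[95:175,u]; 
    m=(col>175).astype(int); d=np.diff(m); k=np.nonzero(d)[0]
    if len(k)!=4: print(u,k,end=' '); continue
    for i,j in enumerate(k):
        v=95+j+(175-col[j])/(col[j+1]-col[j]); E[i].append(onz(c,(u,v),0.04))
for e in E:
    e=np.array(e)[:,:2]
    p=np.polyfit(e[:,1],e[:,0],1); print(p,np.std(e[:,0]-np.polyval(p,e[:,1])),np.polyval(p,0.1),np.degrees(np.arctan(p[0])))
# white blobs
m=(g>200).astype(np.uint8); m[:150]=0; n,l,st,ce=cv2.connectedComponentsWithStats(m)
for i in range(1,n):
    if st[i,4]>30: print(i,st[i],ce[i].round(1),onz(c,ce[i],0.072)[:2].round(4))
E
```

```text
campos [ 0.43274543 -0.05484736  0.8840865 ]
[0.15780563 0.67663708] 0.00018329293572335413 0.6924176452930489 8.967645413511653
[0.16134137 0.64281449] 0.0003239102127615591 0.658948627276916 9.16519793580847
[0.15734525 0.61634484] 0.00023032751509817278 0.6320793603675011 8.941906392186983
[0.15939387 0.58346117] 0.00016539607737353366 0.5994005613890564 9.056411745611406
1 [137 150 130  17 893] [212.9 155.1] [0.5973 0.0486]
2 [ 312  164   77   37 1619] [346.4 183.4] [ 0.5231 -0.2542]
4 [184 209  26  27 356] [197.8 220.9] [0.4481 0.085 ]
5 [177 218  26  22 191] [189.7 229.3] [0.4298 0.1036]
8 [ 97 224  21  13  97] [108.8 231.4] [0.4304 0.2849]
10 [171 259   6  22 105] [173.6 269.3] [0.3423 0.1403]
11 [165 260   5  22  82] [166.9 270.3] [0.3406 0.1552]
12 [178 262   5  13  45] [180.1 267.6] [0.3455 0.1257]
13 [206 367  72  17 785] [241.7 376.2] [ 0.1099 -0.0053]
```

```bash
cat >> h.py <<'E'
from scipy.spatial.transform import Rotation as Ro
def plan(arm,xyz,jaw_deg=None,note=''):
    """xyz target TCP; jaw_deg world angle (mod 180) of tool z. prints shift in tool axes, yaw"""
    s=arm.sense(); R=Ro.from_quat(s['eef_rot']).as_matrix(); d=R.T@(np.array(xyz)-s['tcp_pos'])
    cur=np.degrees(np.arctan2(R[1,2],R[0,2]))
    yaw=None
    if jaw_deg is not None:
        dw=(jaw_deg-cur+90)%180-90   # world ccw change
        yaw=np.radians(dw)*np.sign(R[2,1])
    print(note,'t',round(s['time_s'],2),'tcp',s['tcp_pos'].round(4),'yvec',R[:,1].round(4),'jaw',cur.round(2),'shift',d.round(4),'yaw',yaw,'F',s['wrist_force'].round(1),'w',round(s['gripper_width'],4),'q',s['joint_positions'].round(2))
E
python3 - <<'E'
from h import *
from bench import arm
c=load('top0')
print(onz(c,(132,122.8),.118),onz(c,(245.9,138.3),.118))
print(onz(c,(194.1,224.5),.072))
C=load('wrist0'); s=arm.sense(); R=Ro.from_quat(s['eef_rot']).as_matrix(); print('wristcam in tool',R.T@(-C['R'].T@C['t']-s['tcp_pos']), (R.T@C['R'].T).round(3)); print(R.round(3))
plan(arm,[0.44,0.09,0.23],-43)
E
```

```text
[0.66460394 0.21758541 0.118     ] [ 0.62296599 -0.02962112  0.118     ]
[0.44022853 0.09350844 0.072     ]
wristcam in tool [-7.58440429e-02 -1.42020198e-01  3.11560672e-05] [[-0.     0.955  0.297]
 [-0.    -0.297  0.955]
 [ 1.    -0.     0.   ]]
[[-0.926 -0.    -0.377]
 [ 0.377 -0.001 -0.926]
 [-0.    -1.     0.001]]
 t 0.15 tcp [0.2073 0.509  0.2306] yvec [-5.0e-04 -1.3e-03 -1.0e+00] jaw -112.16 shift [-0.3736  0.0011  0.3003] yaw -1.2071009891937066 F [0.  0.5 0.2] w 0.0855 q [ 1.47  0.26  0.11 -0.   -1.42 -0.28]
```

step_arm --motion '[[[1, -0.036, 0, 0.029, -0.11], [1, -0.071, 0, 0.057, -0.23], [1, -0.106, 0, 0.086, -0.34], [1, -0.14, 0, 0.115, -0.46], [1, -0.17, 0, 0.143, -0.57]]]'

```text
time_s: 0.57
tcp_pos: [0.3051, 0.3239, 0.231]
eef_rot: [0.067, -0.704, 0.704, -0.067]
wrist_force: [1.1, 0.8, -0.8]
gripper_width: 0.0853
```

```bash
python3 - <<'E'
from h import *
from bench import arm
plan(arm,[0.44,0.0935,0.23],-43)
E
```

```text
t 0.57 tcp [0.3051 0.3239 0.231 ] yvec [-2.e-04 -4.e-04 -1.e+00] jaw -79.14 shift [-0.089   0.0011  0.2517] yaw -0.6306776439027254 F [ 1.1  0.8 -0.8] w 0.0853 q [ 1.17  0.05 -0.14 -0.   -1.38  0.59]
```

step_arm --motion '[[[1, -0.014, 0, 0.038, -0.11], [1, -0.028, 0, 0.076, -0.22], [1, -0.042, 0, 0.114, -0.33], [1, -0.056, 0, 0.152, -0.44], [1, -0.07, 0, 0.19, -0.55]]]'

```text
time_s: 0.98
tcp_pos: [0.3974, 0.1695, 0.2313]
eef_rot: [-0.244, 0.664, -0.664, 0.244]
wrist_force: [1.8, 0.6, 0.1]
gripper_width: 0.0851
```

```bash
python3 - <<'E'
from h import *
from bench import arm
plan(arm,[0.44,0.0935,0.23],-43)
E
```

```text
t 0.98 tcp [0.3974 0.1695 0.2313] yvec [ 0.e+00  2.e-04 -1.e+00] jaw -49.62 shift [0.0168 0.0013 0.0855] yaw -0.11547146867475813 F [1.8 0.6 0.1] w 0.0851 q [ 0.77  0.02 -0.17 -0.   -1.38  1.51]
```

step_arm --motion '[[[1, 0.009, 0, 0.043, -0.115], [1, 0.017, 0, 0.085, -0.115], [1, 0.017, 0.001, 0.0855, -0.115], [1, 0.017, 0.001, 0.0855, -0.115]]]'

```text
time_s: 1.32
tcp_pos: [0.4397, 0.0925, 0.2297]
eef_rot: [0.279, -0.65, 0.65, -0.278]
wrist_force: [0.0, -0.3, 0.8]
gripper_width: 0.0854
```

```bash
python3 - <<'E'
from h import *
from bench import arm
plan(arm,[0.44,0.0935,0.23],-43)
c=snap(arm,'wrist','w1'); cv2.imwrite('pics/w1.png',cv2.resize(c['frame'][:,:,::-1],(768,576)))
E
```

```text
t 1.32 tcp [0.4397 0.0925 0.2297] yvec [-1.1e-03 -9.0e-04 -1.0e+00] jaw -43.58 shift [-0.0009 -0.0003 -0.0005] yaw -0.010130133577171815 F [ 0.  -0.3  0.8] w 0.0854 q [ 0.56  0.06 -0.14  0.   -1.38  1.82]
```

View pics/w1.png

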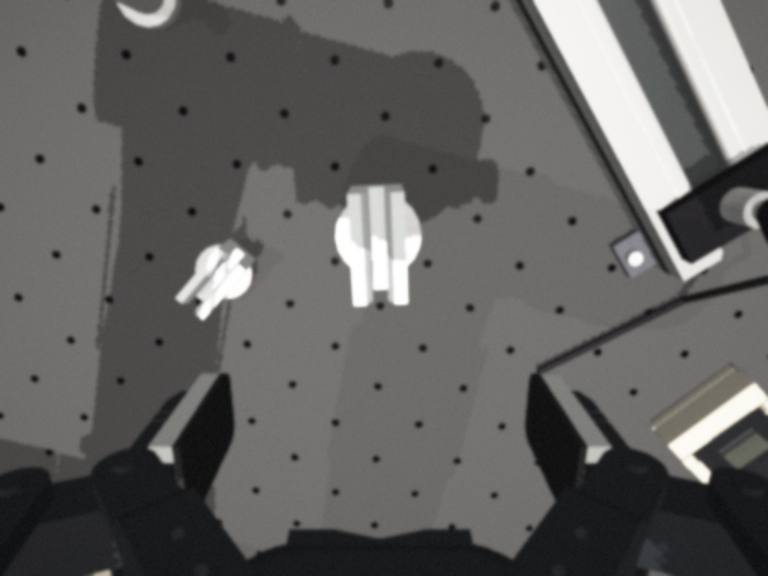

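```bash
python3 - <<'E'
from h import *
c=load('w1'); f=c['frame'][110:215,210:295,::-1]
cv2.imwrite('pics/w1z.png',cv2.resize(f,None,fx=7,fy=5.6,interpolation=cv2.INTER_CUBIC))
g=cv2.cvtColor(c['frame'],cv2.COLOR_RGB2GRAY)
for v in (128,140,150,160,180,190,198): print(v,g[v,220:285].tolist())
print(g[115:210,238].tolist()); print(g[115:210,267].tolist())
E
```

```text
128 [78, 78, 77, 76, 78, 76, 77, 77, 71, 75, 86, 111, 137, 151, 154, 158, 159, 159, 160, 157, 153, 151, 151, 148, 156, 175, 204, 216, 219, 222, 221, 218, 217, 218, 212, 199, 173, 152, 147, 155, 170, 186, 192, 194, 194, 196, 195, 195, 185, 148, 100, 79, 69, 69, 70, 70, 70, 70, 71, 74, 69, 70, 70, 69, 69]
140 [112, 109, 111, 116, 116, 116, 115, 124, 150, 182, 202, 214, 219, 220, 219, 221, 219, 221, 220, 215, 203, 181, 165, 160, 158, 167, 191, 211, 218, 219, 222, 221, 219, 215, 216, 208, 187, 162, 153, 157, 179, 204, 217, 222, 222, 222, 222, 224, 222, 219, 218, 217, 215, 211, 199, 165, 121, 84, 72, 69, 69, 69, 71, 69, 70]
150 [117, 118, 125, 172, 236, 253, 255, 255, 255, 255, 255, 254, 252, 238, 226, 220, 221, 220, 220, 221, 212, 193, 174, 165, 160, 162, 175, 201, 215, 220, 221, 222, 222, 221, 219, 212, 195, 173, 156, 156, 171, 197, 213, 219, 221, 223, 221, 220, 221, 219, 217, 212, 214, 213, 212, 213, 210, 209, 202, 176, 141, 116, 108, 110, 109]
160 [117, 119, 133, 192, 245, 254, 254, 255, 255, 255, 255, 255, 254, 253, 245, 232, 224, 221, 220, 221, 217, 204, 183, 167, 164, 160, 171, 215
[... 1411 characters left out ...]
2, 245, 252, 254, 255, 255, 255, 255, 255, 255, 255, 255, 255, 255, 255, 255, 255, 255, 255, 255, 255, 255, 255, 255, 255, 255, 255, 255, 255, 255, 255, 255, 255, 254, 255, 254, 254, 254, 254, 254, 245, 199, 141, 118, 117, 118, 115]
[69, 69, 72, 69, 71, 70, 73, 92, 111, 123, 129, 142, 165, 195, 213, 217, 221, 220, 220, 220, 220, 220, 220, 223, 223, 224, 222, 221, 221, 220, 223, 219, 222, 222, 223, 220, 220, 220, 221, 223, 222, 220, 222, 222, 223, 223, 220, 220, 222, 221, 221, 220, 219, 220, 221, 220, 221, 228, 241, 252, 254, 255, 255, 255, 255, 255, 255, 255, 255, 255, 255, 255, 255, 255, 255, 255, 255, 255, 255, 255, 254, 254, 254, 254, 255, 254, 254, 242, 181, 123, 111, 107, 109, 108, 109]
```

View pics/w1z.png

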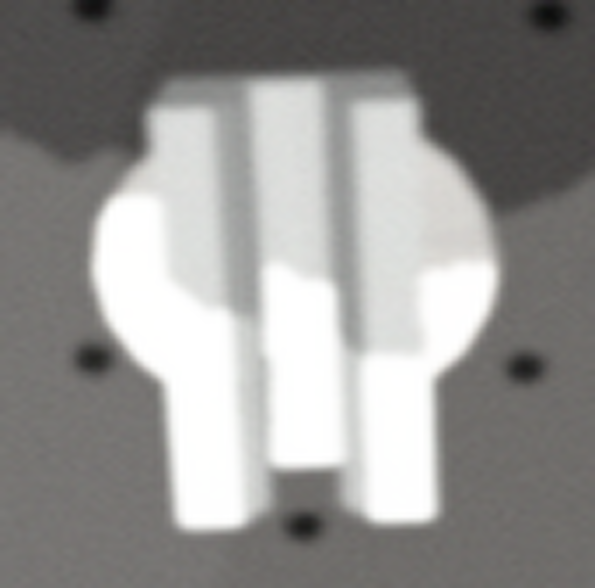

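```bash
python3 - <<'E'
from h import *
from bench import arm
c=load('w1')
P=[onz(c,p,.072)[:2] for p in [(230.8,128.5),(269.3,127.3),(234.5,204.2),(272.5,203.2)]]
P=np.array(P); ce=P.mean(0); print(P.round(4),ce)
x=(P[2]+P[3]-P[0]-P[1])/2; y=(P[1]+P[3]-P[0]-P[2])/2
print(np.linalg.norm(x),np.degrees(np.arctan2(x[1],x[0])),np.linalg.norm(y),np.degrees(np.arctan2(y[1],y[0])))
# cross check w/ top cam
t=load('top0'); print(proj(t,[*ce,.072]), [proj(t,[*p,.072]).round(1) for p in P])
plan(arm,[*ce,.13],np.degrees(np.arctan2(y[1],y[0])))
# rail edges in wrist view: slot
E
```

```text
[[0.4522 0.1339]
 [0.4776 0.1112]
 [0.4046 0.0808]
 [0.4314 0.0567]] [0.44144768 0.09565913]
0.07139415244639735 -131.0830380462538 0.03510749512834543 -41.88276912074698
[193.13707615 223.98497009] [array([176.1, 219.7]), array([186.1, 208.1]), array([200. , 240.3]), array([210.5, 227.9])]
 t 1.37 tcp [0.4392 0.0939 0.2298] yvec [-1.e-03 -3.e-04 -1.e+00] jaw -43.51 shift [-0.0029  0.0998  0.0004] yaw -0.028465928881155542 F [-0.   0.1  0.4] w 0.0857 q [ 0.56  0.06 -0.14 -0.   -1.38  1.82]
```

step_arm --motion '[[[0.6, -0.003, 0.04, 0, -0.036], [0.6, -0.003, 0.08, 0, -0.036], [0.6, -0.003, 0.12, 0, -0.036], [0.6, -0.003, 0.15, 0, -0.036], [0.6, -0.003, 0.15, 0, -0.036]]]'

```text
time_s: 1.78
tcp_pos: [0.4363, 0.0963, 0.0747]
eef_rot: [-0.296, 0.644, -0.644, 0.288]
wrist_force: [0.5, -0.0, -0.7]
gripper_width: 0.0683
```

```bash
python3 - <<'E'
from h import *
from bench import arm
plan(arm,[0.4414,0.0957,0.036],-41.4)
c=snap(arm,'wrist','w2'); cv2.imwrite('pics/w2.png',cv2.resize(c['frame'][:,:,::-1],(768,576)))
E
```

```text
t 1.78 tcp [0.4363 0.0963 0.0747] yvec [-0.0111 -0.0043 -0.9999] jaw -41.26 shift [-0.0034  0.0387  0.0044] yaw 0.0024070816784579527 F [ 0.5 -0.  -0.7] w 0.0683 q [ 0.57  0.18 -0.42 -0.   -0.99  1.85]
```

View pics/w2.png

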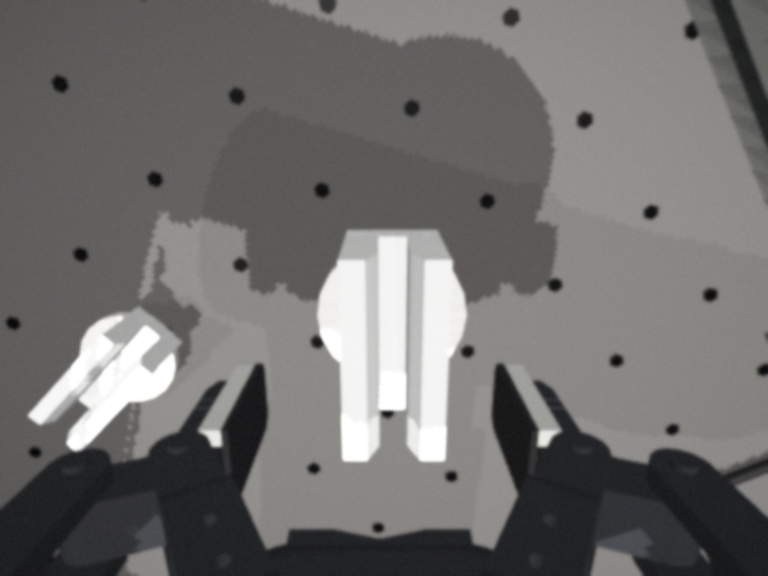

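step_arm --motion '[[[0.6, -0.002, 0.015, 0.003, 0], [0.6, -0.002, 0.03, 0.003, 0], [0.6, -0.002, 0.039, 0.003, 0], [0.6, -0.002, 0.039, 0.003, 0], [0.6, -0.002, 0.039, 0.003, 0]]]'

```text
time_s: 2.25
tcp_pos: [0.4455, 0.0973, 0.0427]
eef_rot: [0.292, -0.644, 0.644, -0.293]
wrist_force: [-0.1, -0.3, 0.9]
gripper_width: 0.0683
```

```bash
python3 - <<'E'
from h import *
from bench import arm
plan(arm,[0.4414,0.0957,0.036],-41.4)
c=snap(arm,'wrist','w3'); cv2.imwrite('pics/w3.png',cv2.resize(c['frame'][:,:,::-1],(768,576)))
E
```

```text
t 2.25 tcp [0.4455 0.0973 0.0427] yvec [ 1.6e-03  4.0e-04 -1.0e+00] jaw -41.2 shift [ 0.004   0.0066 -0.0021] yaw 0.0034558844228496713 F [-0.1 -0.3  0.9] w 0.0683 q [ 0.56  0.22 -0.45  0.   -0.89  1.86]
```

View pics/w3.png

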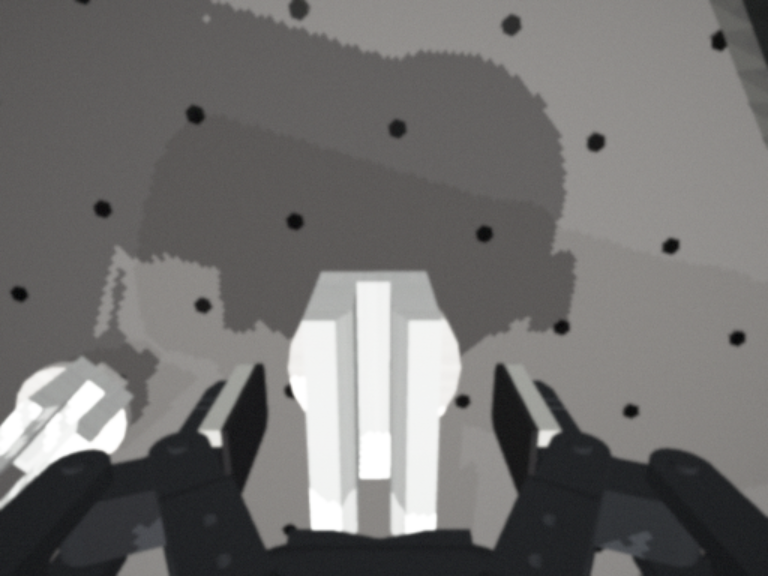

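step_arm --motion '[[[0.6, 0.004, 0.0055, -0.002, 0], [0.6, 0.004, 0.0055, -0.002, 0], [-1, 0.004, 0.0055, -0.002, 0], [-1, 0.004, 0.0055, -0.002, 0], [-1, 0.004, 0.0055, -0.002, 0]]]' --squeeze 60

```text
time_s: 2.72
tcp_pos: [0.4409, 0.095, 0.0362]
eef_rot: [0.292, -0.644, 0.644, -0.292]
wrist_force: [-3.5, -3.4, 15.3]
gripper_width: 0.0328
```

step_arm --motion '[[[-1, 0, 0, 0, 0], [-1, 0, 0, 0, 0], [-1, 0, 0, 0, 0]]]'

```text
time_s: 2.97
tcp_pos: [0.4411, 0.0951, 0.0362]
eef_rot: [0.292, -0.644, 0.644, -0.292]
wrist_force: [-0.5, -1.1, 3.8]
gripper_width: 0.0333
```

```bash
python3 - <<'E'
from h import *
from bench import arm
plan(arm,[0.4414,0.0957,0.036],-41.4)
E
```

```text
t 2.97 tcp [0.4411 0.0951 0.0362] yvec [ 9.e-04  2.e-04 -1.e+00] jaw -41.25 shift [-0.0007  0.0002 -0.0002] yaw 0.002682630258214161 F [-0.5 -1.1  3.8] w 0.0333 q [ 0.56  0.23 -0.47  0.   -0.87  1.86]
```

step_arm --motion '[[[-1, 0, -0.025, 0, 0], [-1, 0, -0.05, 0, 0], [-1, 0, -0.075, 0, 0], [-1, 0, -0.1, 0, 0], [-1, 0, -0.1, 0, 0]]]'

```text
time_s: 3.38
tcp_pos: [0.4427, 0.0958, 0.1396]
eef_rot: [0.29, -0.644, 0.644, -0.294]
wrist_force: [1.4, 0.2, -4.5]
gripper_width: 0.0334
```

```bash
python3 - <<'E'
from h import *
from bench import arm
plan(arm,[0.6447,0.094,0.136],-9.03)
E
```

```text
t 3.38 tcp [0.4427 0.0958 0.1396] yvec [ 0.0063  0.0026 -1.    ] jaw -41.23 shift [-0.1317  0.0049  0.1531] yaw -0.5620349267670742 F [ 1.4  0.2 -4.5] w 0.0334 q [ 0.56  0.11 -0.31  0.   -1.14  1.86]
```

step_arm --motion '[[[-1, -0.02, 0, 0.023, -0.08], [-1, -0.04, 0, 0.046, -0.17], [-1, -0.06, 0, 0.07, -0.26], [-1, -0.08, 0, 0.093, -0.35], [-1, -0.1, 0, 0.116, -0.44]]]'

```text
time_s: 3.8
tcp_pos: [0.5937, 0.0935, 0.1331]
eef_rot: [-0.428, 0.565, -0.563, 0.425]
wrist_force: [-0.2, 0.5, -4.3]
gripper_width: 0.0334
```

step_arm --motion '[[[-1, 0, 0, 0, 0], [-1, 0, 0, 0, 0], [-1, 0, 0, 0, 0]]]'

```text
time_s: 4.05
tcp_pos: [0.5924, 0.0934, 0.1333]
eef_rot: [-0.426, 0.566, -0.564, 0.424]
wrist_force: [-1.0, -0.4, -5.0]
gripper_width: 0.0337
```

```bash
python3 - <<'E'
from h import *
from bench import arm
plan(arm,[0.6447,0.094,0.136],-9.03)
E
```

```text
t 4.05 tcp [0.5924 0.0934 0.1333] yvec [-4.6e-03 -7.0e-04 -1.0e+00] jaw -16.12 shift [-0.015  -0.0029  0.0501] yaw -0.12373870592203559 F [-1.  -0.4 -5. ] w 0.0337 q [ 0.42  0.4   0.06 -0.   -1.24  2.44]
```

step_arm --motion '[[[-1, -0.007, -0.001, 0.025, -0.06], [-1, -0.015, -0.003, 0.05, -0.124], [-1, -0.015, -0.003, 0.05, -0.124], [-1, -0.015, -0.003, 0.05, -0.124], [-1, -0.015, -0.003, 0.05, -0.124]]]'

```text
time_s: 4.47
tcp_pos: [0.6447, 0.0944, 0.1381]
eef_rot: [-0.46, 0.538, -0.537, 0.459]
wrist_force: [-0.4, 0.2, -4.0]
gripper_width: 0.0335
```

```bash
python3 - <<'E'
from h import *
from bench import arm
plan(arm,[0.6447,0.094,0.136],-9.03)
for n in ('wrist','top'):
    c=snap(arm,n,n+'4'); f=c['frame'][:,:,::-1]
    cv2.imwrite(f'pics/{n}4.png',cv2.resize(f,(768,576)) if n=='wrist' else cv2.resize(f[80:200,100:280],None,fx=4,fy=4,interpolation=cv2.INTER_CUBIC))
c=snap(arm,'side','side4'); cv2.imwrite('pics/side4.png',cv2.resize(c['frame'][90:230,250:360,::-1],None,fx=4,fy=4,interpolation=cv2.INTER_CUBIC))
E
```

```text
t 4.47 tcp [0.6447 0.0944 0.1381] yvec [-0.0019  0.     -1.    ] jaw -8.98 shift [0.0004 0.0021 0.0001] yaw 0.0009228911178267967 F [-0.4  0.2 -4. ] w 0.0335 q [ 0.38  0.49  0.23 -0.   -1.3   2.6 ]
```

View pics/wrist4.png

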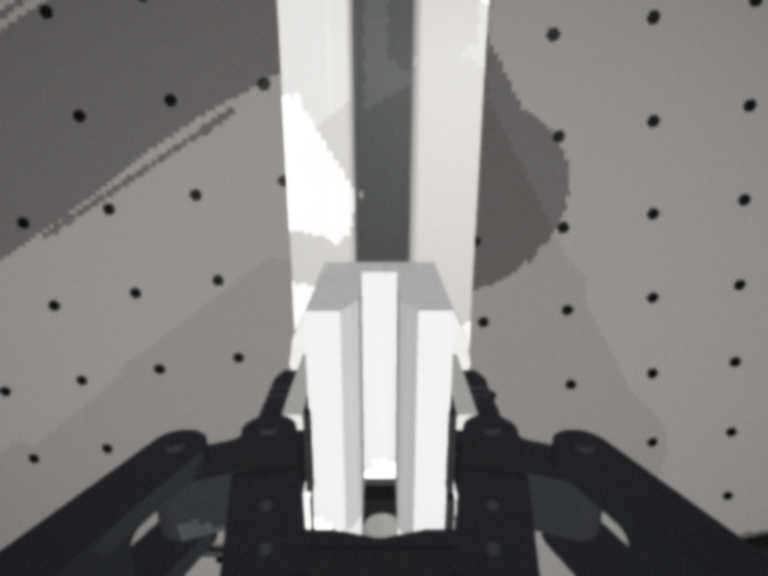

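View pics/top4.png

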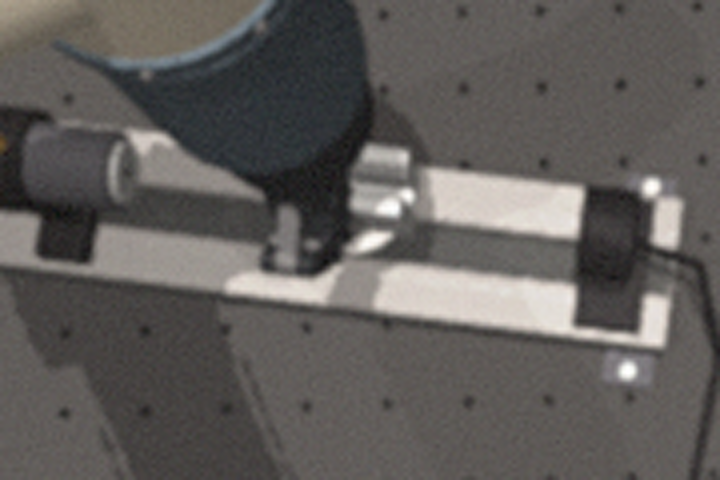

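View pics/side4.png

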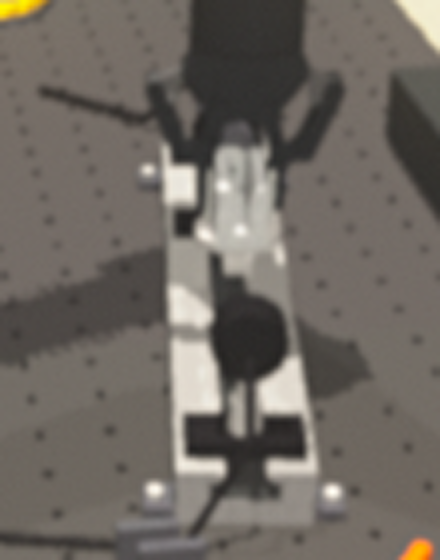

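```bash
python3 - <<'E'
from h import *
c=load('wrist4'); g=cv2.GaussianBlur(cv2.cvtColor(c['frame'],cv2.COLOR_RGB2GRAY),(5,5),0).astype(float)
gx=np.gradient(g,axis=1)
L=[];Rr=[]
for v in range(5,165,8):
    r=gx[v]; a=225+np.argmin(r[225:250]); b=262+np.argmax(r[262:290]); L.append((a,v));Rr.append((b,v))
    print(v,a,b,round(r[a],1),round(r[b],1),end=' | ')
for E in (L,Rr):
    P=np.array([onz(c,p,.04)[:2] for p in E]); p=np.polyfit(P[:,1],P[:,0],1); print('\n',p,np.polyval(p,.094),np.std(P[:,0]-np.polyval(p,P[:,1])))
# outer edges
for v in (20,60,120,150): print(v,g[v,180:200].astype(int).tolist(),g[v,312:330].astype(int).tolist())
E
```

```text
5 234 276 -25.0 19.0 | 13 234 275 -26.0 18.5 | 21 234 275 -26.0 19.5 | 29 234 275 -25.5 19.0 | 37 234 275 -25.5 21.0 | 45 234 275 -25.5 19.0 | 53 235 275 -25.0 17.0 | 61 235 275 -26.0 19.5 | 69 235 274 -23.0 19.5 | 77 235 274 -23.5 20.5 | 85 235 274 -25.0 21.0 | 93 235 274 -24.0 21.5 | 101 235 274 -24.5 21.0 | 109 236 274 -25.0 22.0 | 117 236 273 -25.0 21.0 | 125 236 273 -34.5 22.5 | 133 236 273 -37.0 23.0 | 141 236 273 -37.5 23.0 | 149 236 273 -35.5 24.0 | 157 236 273 -27.0 23.5 | 
 [0.15625649 0.61769164] 0.6323797523988416 0.00018554891934053993

 [0.15856814 0.6442818 ] 0.6591872073754163 0.00019783808383719116
20 [94, 94, 96, 103, 124, 157, 192, 215, 225, 228, 228, 228, 228, 229, 229, 229, 229, 229, 229, 229] [221, 221, 221, 222, 223, 226, 229, 232, 233, 232, 228, 214, 188, 161, 144, 138, 138, 140]
60 [138, 142, 143, 143, 144, 148, 159, 179, 204, 221, 229, 231, 231, 231, 231, 232, 233, 234, 234, 233] [223, 224, 224, 224, 224, 224, 224, 222, 214, 192, 157, 121, 100, 93, 93, 94, 95, 96]
120 [146, 146, 144, 138, 125, 105, 83, 68, 72, 104, 161, 215, 245, 253, 255, 255, 255, 255, 255, 255] [220, 220, 219, 218, 213, 200, 174, 139, 111, 95, 90, 89, 89, 90, 89, 89, 89, 89]
150 [147, 147, 147, 147, 147, 147, 147, 147, 147, 149, 158, 181, 214, 240, 251, 254, 254, 254, 254, 253] [216, 216, 214, 205, 184, 151, 119, 99, 91, 90, 90, 90, 89, 90, 90, 90, 90, 90]
```

step_arm --motion '[[[-1, 0, 0.015, 0.0007, 0], [-1, 0, 0.03, 0.0007, 0], [-1, 0, 0.045, 0.0007, 0], [-1, 0, 0.05, 0.0007, 0], [-1, 0, 0.05, 0.0007, 0]]]'

```text
time_s: 5.03
tcp_pos: [0.6451, 0.0939, 0.0874]
eef_rot: [-0.461, 0.538, -0.537, 0.458]
wrist_force: [-0.3, -0.7, -3.8]
gripper_width: 0.0335
```

```bash
python3 - <<'E'
from h import *
from bench import arm
plan(arm,[0.6453,0.094,0.056],-9.03)
c=snap(arm,'wrist','w5'); cv2.imwrite('pics/w5.png',cv2.resize(c['frame'][:,:,::-1],(768,576)))
c=snap(arm,'side','side5'); cv2.imwrite('pics/side5.png',cv2.resize(c['frame'][110:190,270:350,::-1],None,fx=7,fy=7,interpolation=cv2.INTER_CUBIC))
E
```

```text
t 5.03 tcp [0.6451 0.0939 0.0874] yvec [-3.3e-03 -8.0e-04 -1.0e+00] jaw -8.95 shift [-0.0001  0.0314  0.0002] yaw 0.0014426781678042212 F [-0.3 -0.7 -3.8] w 0.0335 q [ 0.38  0.53  0.15 -0.   -1.19  2.6 ]
```

View pics/w5.png

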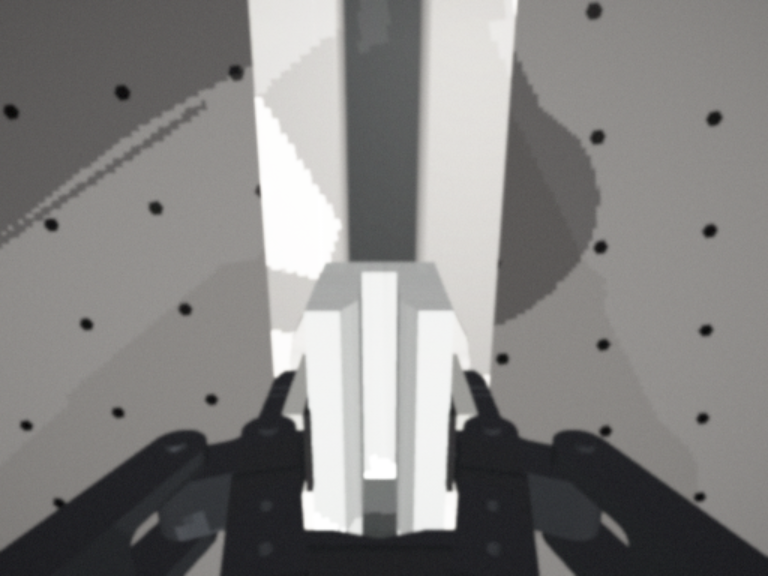

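View pics/side5.png

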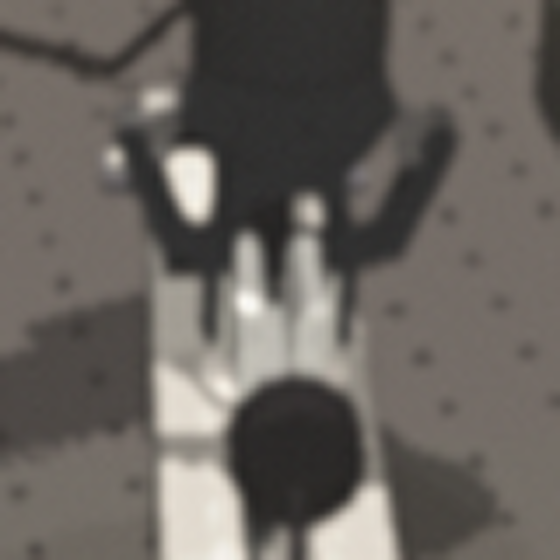

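step_arm --motion '[[[-1, 0, 0, 0.0006, 0], [-1, 0, 0.005, 0.0006, 0], [-1, 0, 0.01, 0.0006, 0], [-1, 0, 0.015, 0.0006, 0], [-1, 0, 0.018, 0.0006, 0]]]'

```text
time_s: 5.55
tcp_pos: [0.6467, 0.094, 0.0697]
eef_rot: [-0.46, 0.538, -0.537, 0.459]
wrist_force: [0.5, 0.1, -4.7]
gripper_width: 0.0332
```

```bash
python3 - <<'E'
from h import *
from bench import arm
plan(arm,[0.6453,0.094,0.056],-9.03)
E
```

```text
t 5.55 tcp [0.6467 0.094  0.0697] yvec [-1.4e-03 -2.0e-04 -1.0e+00] jaw -8.95 shift [ 0.0002  0.0137 -0.0014] yaw 0.001340315370414631 F [ 0.5  0.1 -4.7] w 0.0332 q [ 0.38  0.54  0.13 -0.   -1.16  2.6 ]
```

step_arm --motion '[[[-1, 0, 0.004, -0.0005, 0], [-1, 0, 0.008, -0.0005, 0], [-1, 0, 0.011, -0.0005, 0], [-1, 0, 0.0125, -0.0005, 0], [-1, 0, 0.0125, -0.0005, 0]]]'

```text
time_s: 5.97
tcp_pos: [0.6465, 0.0941, 0.0577]
eef_rot: [-0.46, 0.538, -0.537, 0.459]
wrist_force: [-0.5, -0.2, -4.1]
gripper_width: 0.0331
```

step_arm --motion '[[[-1, 0, 0.0005, 0, 0], [-1, 0, 0.0005, 0, 0]]]'

```text
time_s: 6.13
tcp_pos: [0.6469, 0.0942, 0.058]
eef_rot: [0.459, -0.537, 0.538, -0.46]
wrist_force: [-0.4, -0.4, -4.8]
gripper_width: 0.0336
```

```bash
python3 - <<'E'
from h import *
from bench import arm
plan(arm,[0.6453,0.094,0.056],-99.03)
E
```

```text
t 6.13 tcp [0.6469 0.0942 0.058 ] yvec [ 4.e-04  1.e-04 -1.e+00] jaw -8.94 shift [ 0.0004  0.002  -0.0016] yaw -1.569224509169114 F [-0.4 -0.4 -4.8] w 0.0336 q [ 0.38  0.55  0.11  0.   -1.13  2.6 ]
```

step_arm --motion '[[[-1, 0, 0.0008, 0, 0], [-1, 0, 0.0015, 0, 0], [-1, 0, 0.0015, 0, 0], [-1, 0, 0.0015, 0, 0]]]'

```text
time_s: 6.47
tcp_pos: [0.6469, 0.0942, 0.0564]
eef_rot: [0.459, -0.537, 0.537, -0.46]
wrist_force: [0.5, 0.2, -4.3]
gripper_width: 0.0333
```

```bash
python3 - <<'E'
from h import *
from bench import arm
plan(arm,[0.6453,0.094,0.056],-99.03)
c=snap(arm,'side','side6'); cv2.imwrite('pics/side6.png',cv2.resize(c['frame'][110:190,270:350,::-1],None,fx=7,fy=7,interpolation=cv2.INTER_CUBIC))
E
```

```text
t 6.47 tcp [0.6469 0.0942 0.0564] yvec [ 3.e-04  1.e-04 -1.e+00] jaw -8.94 shift [ 0.0004  0.0004 -0.0015] yaw -1.5692837032399152 F [ 0.5  0.2 -4.3] w 0.0333 q [ 0.38  0.55  0.11  0.   -1.12  2.6 ]
```

View pics/side6.png

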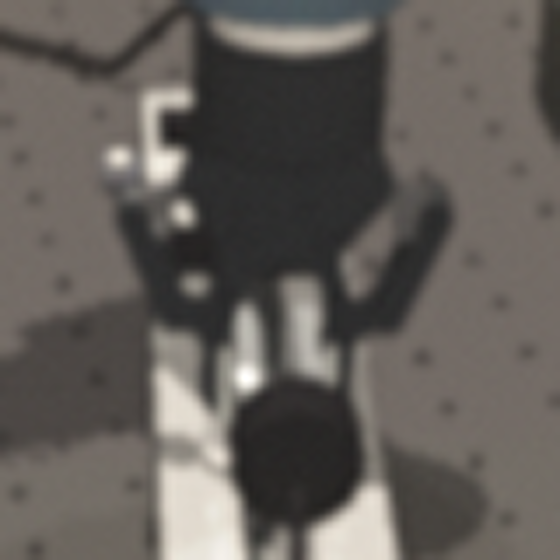

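step_arm --motion '[[[-1, 0, 0.0006, 0, 0], [-1, 0, 0.0006, 0, 0], [-1, 0, 0.0006, 0, 0]]]'

```text
time_s: 6.77
tcp_pos: [0.6469, 0.0941, 0.0563]
eef_rot: [0.459, -0.537, 0.538, -0.46]
wrist_force: [-1.3, 1.1, 1.7]
gripper_width: 0.0332
```

step_arm --motion '[[[-1, 0, -0.0004, 0, 0.08], [-1, 0, -0.0004, 0, 0.18], [-1, 0, -0.0004, 0, 0.29], [-1, 0, -0.0004, 0, 0.4], [-1, 0, -0.0004, 0, 0.5]]]'

```text
time_s: 7.18
tcp_pos: [0.6466, 0.0936, 0.0564]
eef_rot: [0.311, -0.635, 0.635, -0.31]
wrist_force: [-1.3, -1.1, -0.7]
gripper_width: 0.0332
```

```bash
python3 - <<'E'
from h import *
from bench import arm
plan(arm,[0.6469,0.0941,0.0565],-99.03)
E
```

```text
t 7.18 tcp [0.6466 0.0936 0.0564] yvec [-2.e-04 -8.e-04 -1.e+00] jaw -37.9 shift [-0.0006 -0.0001 -0.0001] yaw 1.0669360124045573 F [-1.3 -1.1 -0.7] w 0.0332 q [ 0.38  0.55  0.11  0.   -1.13  2.1 ]
```

Turning freely with little force. I'll continue.

step_arm --motion '[[[-1, 0, -0.0002, 0, 0.11], [-1, 0, -0.0002, 0, 0.22], [-1, 0, -0.0002, 0, 0.33], [-1, 0, -0.0002, 0, 0.44], [-1, 0, -0.0002, 0, 0.55]]]'

```text
time_s: 7.6
tcp_pos: [0.6467, 0.0941, 0.0563]
eef_rot: [-0.126, 0.696, -0.696, 0.126]
wrist_force: [-1.5, 0.1, -1.2]
gripper_width: 0.0333
```

```bash
python3 - <<'E'
from h import *
from bench import arm
plan(arm,[0.6469,0.0941,0.0565],-99.03)
E
```

```text
t 7.6 tcp [0.6467 0.0941 0.0563] yvec [-1.e-04  0.e+00 -1.e+00] jaw -69.41 shift [-0.0002 -0.0002  0.0001] yaw 0.5169292901317011 F [-1.5  0.1 -1.2] w 0.0333 q [ 0.38  0.55  0.11 -0.   -1.12  1.55]
```

step_arm --motion '[[[-1, 0, -0.0001, 0, 0.11], [-1, 0, -0.0001, 0, 0.22], [-1, 0, -0.0001, 0, 0.33], [-1, 0, -0.0001, 0, 0.43], [-1, 0, -0.0001, 0, 0.517]]]'

```text
time_s: 8.02
tcp_pos: [0.6469, 0.0944, 0.0564]
eef_rot: [0.056, 0.705, -0.705, -0.055]
wrist_force: [-0.8, 1.3, -2.8]
gripper_width: 0.0332
```

step_arm --motion '[[[-1, 0, 0, 0, 0], [-1, 0, 0, 0, 0], [-1, 0, 0, 0, 0]]]'

```text
time_s: 8.27
tcp_pos: [0.647, 0.0942, 0.0564]
eef_rot: [0.053, 0.705, -0.705, -0.053]
wrist_force: [0.3, 0.2, -3.1]
gripper_width: 0.033
```

```bash
python3 - <<'E'
from h import *
from bench import arm
plan(arm,[0.6469,0.0941,0.0565],-99.03)
c=snap(arm,'wrist','w7'); cv2.imwrite('pics/w7.png',cv2.resize(c['frame'][:,:,::-1],(768,576)))
E
```

```text
t 8.27 tcp [0.647  0.0942 0.0564] yvec [ 5.e-04  1.e-04 -1.e+00] jaw -98.58 shift [ 0.0001 -0.0001  0.0001] yaw 0.007816557567916032 F [ 0.3  0.2 -3.1] w 0.033 q [ 0.38  0.55  0.11  0.   -1.12  1.04]
```

View pics/w7.png

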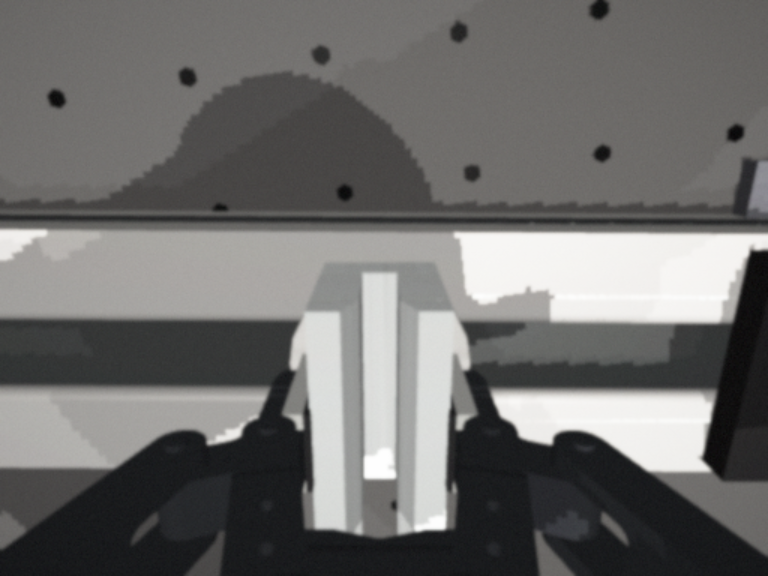

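step_arm --motion '[[[-1, 0, 0.0003, 0, 0.008], [-1, 0, 0.0006, 0, 0.008], [-1, 0, 0.0006, 0, 0.008]]]'

```text
time_s: 8.57
tcp_pos: [0.647, 0.0942, 0.0563]
eef_rot: [0.057, 0.705, -0.705, -0.056]
wrist_force: [-1.0, 0.8, 0.2]
gripper_width: 0.0332
```

step_arm --motion '[[[0.3, 0, 0, 0, 0], [0.3, 0, 0, 0, 0], [0.3, 0, 0, 0, 0], [0.3, 0, 0, 0, 0]]]'

```text
time_s: 8.9
tcp_pos: [0.647, 0.094, 0.056]
eef_rot: [-0.057, -0.705, 0.705, 0.056]
wrist_force: [0.6, 0.8, -0.3]
gripper_width: 0.0556
```

step_arm --motion '[[[0.3, 0, -0.02, 0, 0], [0.3, 0, -0.05, 0, 0], [0.3, 0, -0.09, 0, 0], [0.3, 0, -0.13, 0, 0], [0.3, 0, -0.17, 0, 0]]]'

```text
time_s: 9.32
tcp_pos: [0.6464, 0.0938, 0.2279]
eef_rot: [-0.057, -0.705, 0.705, 0.057]
wrist_force: [1.3, -0.4, 0.4]
gripper_width: 0.0553
```

step_arm --motion '[[[0.3, 0, -0.03, 0, 0], [0.3, 0, -0.03, 0, 0], [0.3, 0, -0.03, 0, 0]]]'

```text
time_s: 9.57
tcp_pos: [0.6477, 0.0943, 0.2585]
eef_rot: [0.058, 0.706, -0.704, -0.055]
wrist_force: [-0.2, -0.3, -0.7]
gripper_width: 0.0559
```

```bash
python3 - <<'E'
from h import *
from bench import arm
plan(arm,[0.6469,0.0941,0.0565],-99.03)
c=snap(arm,'wrist','w8'); cv2.imwrite('pics/w8.png',cv2.resize(c['frame'][:,:,::-1],(768,576)))
E
```

```text
t 9.57 tcp [0.6477 0.0943 0.2585] yvec [ 0.0051  0.0017 -1.    ] jaw -99.19 shift [0.0017 0.202  0.0008] yaw -0.0027422186072212735 F [-0.2 -0.3 -0.7] w 0.0559 q [ 0.38  0.46  0.48  0.   -1.58  1.03]
```

View pics/w8.png

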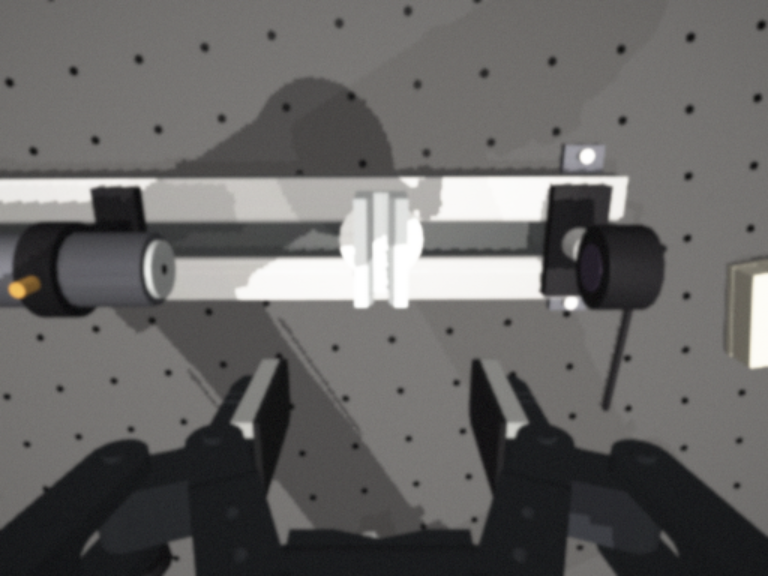

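The wrist view shows the holder seated on the rail at about (380,245), its groove square across and near the middle between laser (165) and detector (580). Measuring it now.

```bash
python3 - <<'E'
from h import *
c=load('w8'); f=c['frame'][110:220,215:295,::-1]
cv2.imwrite('pics/w8z.png',cv2.resize(f,None,fx=7,fy=5.4,interpolation=cv2.INTER_CUBIC))
g=cv2.cvtColor(c['frame'],cv2.COLOR_RGB2GRAY)
for v in (136,140,180,190,200,203): print(v,g[v,228:278].tolist())
for u in (240,266): print(u,g[120:140,u].tolist(),g[195:212,u].tolist())
E
```

```text
136 [175, 176, 176, 176, 176, 177, 187, 203, 220, 226, 227, 226, 227, 226, 225, 215, 189, 161, 156, 156, 173, 203, 222, 223, 226, 226, 225, 225, 222, 217, 202, 182, 168, 167, 177, 196, 215, 225, 227, 225, 226, 225, 225, 218, 204, 185, 178, 176, 177, 176]
140 [177, 175, 174, 176, 176, 182, 197, 211, 224, 225, 227, 227, 227, 227, 226, 214, 186, 163, 155, 154, 173, 203, 221, 225, 226, 227, 226, 225, 223, 217, 202, 181, 170, 169, 178, 194, 214, 223, 226, 224, 226, 226, 226, 223, 209, 193, 186, 197, 219, 229]
180 [251, 251, 251, 251, 251, 251, 249, 248, 253, 254, 255, 255, 255, 255, 255, 254, 252, 238, 220, 213, 229, 250, 254, 255, 255, 255, 255, 255, 253, 240, 213, 206, 208, 215, 233, 251, 254, 255, 255, 255, 255, 255, 255, 254, 253, 251, 250, 250, 250, 250]
190 [250, 250, 250, 250, 250, 250, 250, 252, 254, 254, 255, 255, 255, 255, 255, 254, 252, 238, 222, 215, 227, 248, 254, 255, 255, 255, 255, 254, 252, 243, 223, 207, 208, 216, 234, 251, 254, 255, 255, 255, 255, 255, 255, 254, 251, 248, 246, 246, 247, 246]
200 [158, 160, 156, 159, 159, 158, 161, 192, 239, 253, 254, 255, 255, 255, 255, 254, 252, 242, 223, 210, 196, 178, 163, 158, 157, 156, 155, 156, 157, 155, 167, 188, 204, 211, 233, 251, 254, 255, 255, 255, 255, 255, 254, 243, 195, 159, 150, 145, 145, 144]
203 [120, 120, 122, 118, 121, 119, 126, 163, 228, 250, 253, 254, 254, 254, 254, 253, 250, 231, 191, 162, 143, 127, 123, 120, 120, 120, 122, 121, 121, 121, 123, 139, 153, 178, 221, 249, 253, 254, 254, 254, 254, 254, 252, 233, 171, 130, 118, 122, 121, 116]
240 [173, 177, 178, 177, 175, 176, 167, 157, 147, 143, 144, 157, 189, 213, 225, 227, 227, 226, 227, 226] [255, 255, 255, 255, 255, 255, 255, 255, 254, 244, 192, 137, 121, 119, 123, 121, 121]
266 [186, 178, 180, 178, 177, 175, 172, 159, 148, 143, 145, 160, 188, 212, 222, 226, 227, 226, 225, 226] [255, 255, 255, 255, 255, 255, 255, 255, 254, 245, 193, 137, 122, 120, 121, 121, 121]
```

View pics/w8z.png

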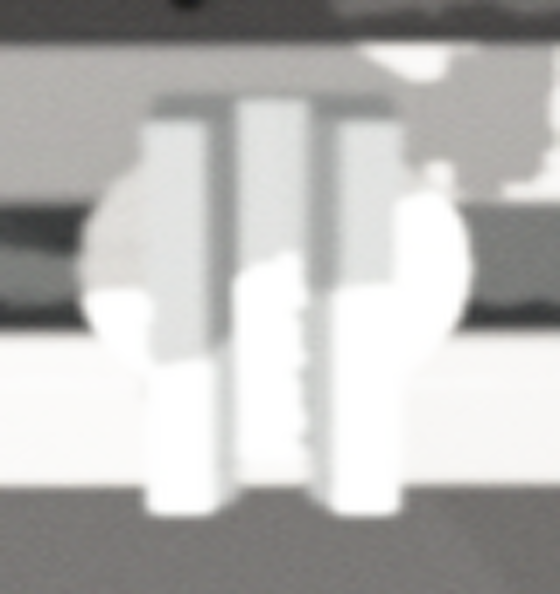

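```bash
python3 - <<'E'
from h import *
from bench import arm
c=load('w8')
P=np.array([onz(c,p,.092)[:2] for p in [(234.9,131.9),(272.1,131.9),(235.4,205.1),(271.7,205.1)]])
ce=P.mean(0); x=(P[2]+P[3]-P[0]-P[1])/2; y=(P[1]+P[3]-P[0]-P[2])/2
print(ce,np.linalg.norm(x),np.degrees(np.arctan2(x[1],x[0])),np.linalg.norm(y),np.degrees(np.arctan2(y[1],y[0])))
# rack & tall filter, from top and side
t=load('top0'); g=cv2.cvtColor(t['frame'],cv2.COLOR_RGB2GRAY)
m=(g>190).astype(np.uint8); m[:150]=0;m[220:]=0;m[:,:300]=0
k=cv2.findContours(m,cv2.RETR_EXTERNAL,cv2.CHAIN_APPROX_NONE)[0]; k=max(k,key=cv2.contourArea)
h=cv2.convexHull(k); b=cv2.boxPoints(cv2.minAreaRect(h)); 
W=np.array([onz(t,p,.03)[:2] for p in b]); print(b.round(1).tolist(),W.round(4).tolist(),W.mean(0))
e=[W[(i+1)%4]-W[i] for i in range(4)]; print([(round(np.linalg.norm(v),4),round(np.degrees(np.arctan2(v[1],v[0])),2)) for v in e])
plan(arm,[*W.mean(0),.26],-90)
E
```

```text
[0.64740689 0.0940844 ] 0.07116079115713073 170.89641872853886 0.03478750547080997 -99.1421246980615
[[311.6000061035156, 166.6999969482422], [387.0, 163.1999969482422], [388.5, 197.1999969482422], [313.20001220703125, 200.60000610351562]] [[0.5708, -0.1829], [0.5738, -0.3648], [0.4918, -0.3633], [0.4889, -0.1831]] [ 0.53130306 -0.27351032]
[(np.float64(0.1819), np.float64(-89.06)), (np.float64(0.082), np.float64(178.98)), (np.float64(0.1803), np.float64(90.91)), (np.float64(0.0818), np.float64(0.11))]
 t 9.62 tcp [0.6468 0.0943 0.2561] yvec [ 9.e-04  8.e-04 -1.e+00] jaw -99.18 shift [ 0.0554 -0.0043  0.3815] yaw -0.1602925686262134 F [-0.2  0.4 -1.4] w 0.0555 q [ 0.38  0.47  0.48 -0.   -1.58  1.03]
```

step_arm --motion '[[[0.3, 0.006, -0.002, 0.038, -0.02], [0.3, 0.012, -0.002, 0.077, -0.06], [0.3, 0.018, -0.002, 0.115, -0.09], [0.3, 0.024, -0.002, 0.153, -0.13], [0.3, 0.03, -0.002, 0.191, -0.175]]]'

```text
time_s: 10.03
tcp_pos: [0.5851, -0.0911, 0.256]
eef_rot: [0.007, -0.707, 0.707, -0.005]
wrist_force: [0.5, -0.1, 0.2]
gripper_width: 0.0556
```

```bash
python3 - <<'E'
from h import *
from bench import arm
plan(arm,[.5313,-.2735,.26],-89.1)
E
```

```text
t 10.03 tcp [ 0.5851 -0.0911  0.256 ] yvec [-3.2e-03 -1.0e-04 -1.0e+00] jaw -89.02 shift [ 0.0569 -0.0038  0.1815] yaw 0.0013438863377339101 F [ 0.5 -0.1  0.2] w 0.0556 q [ 0.11  0.34  0.28 -0.   -1.52  1.48]
```

step_arm --motion '[[[0.3, 0.012, -0.002, 0.038, 0], [0.3, 0.024, -0.003, 0.077, 0], [0.3, 0.036, -0.004, 0.115, 0], [0.3, 0.048, -0.004, 0.15, 0], [0.3, 0.057, -0.004, 0.18, 0]]]'

```text
time_s: 10.45
tcp_pos: [0.5304, -0.2725, 0.2602]
eef_rot: [-0.006, 0.707, -0.707, 0.004]
wrist_force: [-0.1, 0.8, -0.2]
gripper_width: 0.0553
```

step_arm --motion '[[[0.3, 0, 0, 0, 0], [0.3, 0, 0, 0, 0], [0.3, 0, 0, 0, 0]]]'

```text
time_s: 10.7
tcp_pos: [0.5319, -0.2701, 0.2604]
eef_rot: [-0.006, 0.707, -0.707, 0.004]
wrist_force: [-0.4, -0.7, 1.1]
gripper_width: 0.0557
```

```bash
python3 - <<'E'
from h import *
from bench import arm
plan(arm,[.5313,-.2735,.26],-89.1)
c=snap(arm,'wrist','w9'); cv2.imwrite('pics/w9.png',cv2.resize(c['frame'][:,:,::-1],(768,576)))
E
```

```text
t 10.7 tcp [ 0.5319 -0.2701  0.2604] yvec [-0.0023  0.001  -1.    ] jaw -89.18 shift [0.0007 0.0004 0.0033] yaw -0.0014681631608339058 F [-0.4 -0.7  1.1] w 0.0557 q [-0.21  0.35  0.31 -0.   -1.53  1.79]
```

View pics/w9.png

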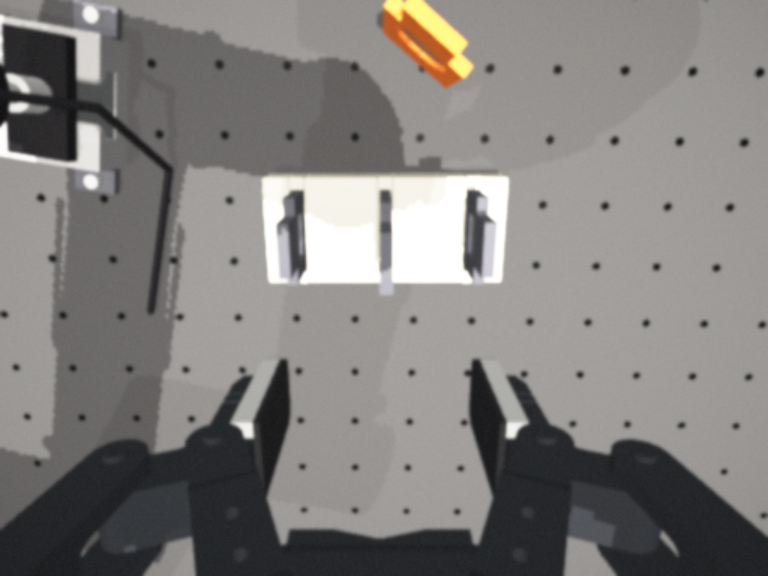

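The wrist view shows the middle (tall) filter edge-on at u≈386, v 190–295, with the short ones at 288 and 482. Measuring its tab top.

```bash
python3 - <<'E'
from h import *
c=load('w9'); f=c['frame'][110:205,170:345,::-1]
cv2.imwrite('pics/w9z.png',cv2.resize(f,None,fx=4.5,fy=4.5,interpolation=cv2.INTER_CUBIC))
g=cv2.cvtColor(c['frame'],cv2.COLOR_RGB2GRAY)
for v in range(126,200,6): print(v,g[v,246:270].tolist())
print(g[120:205,257].tolist())
E
```

```text
126 [243, 243, 243, 242, 238, 231, 222, 203, 186, 180, 180, 179, 181, 199, 217, 225, 235, 241, 243, 244, 244, 244, 243, 243]
132 [244, 243, 243, 242, 237, 225, 195, 143, 97, 81, 75, 77, 80, 84, 122, 185, 228, 240, 243, 243, 244, 244, 244, 243]
138 [244, 244, 243, 243, 238, 228, 202, 167, 132, 122, 117, 122, 122, 126, 145, 191, 233, 243, 246, 246, 245, 243, 244, 244]
144 [243, 243, 243, 242, 238, 227, 205, 168, 140, 124, 123, 121, 122, 128, 173, 244, 255, 255, 255, 255, 255, 255, 255, 255]
150 [255, 255, 254, 247, 238, 225, 194, 143, 98, 82, 81, 83, 79, 86, 137, 235, 255, 255, 255, 255, 255, 255, 255, 255]
156 [255, 255, 254, 247, 238, 226, 200, 161, 132, 120, 120, 120, 121, 123, 140, 222, 254, 255, 255, 255, 255, 255, 255, 255]
162 [255, 255, 255, 254, 244, 227, 201, 168, 136, 128, 125, 125, 126, 129, 147, 225, 254, 255, 255, 255, 255, 255, 255, 255]
168 [255, 255, 255, 254, 245, 228, 204, 169, 135, 127, 124, 126, 124, 126, 147, 228, 254, 255, 255, 255, 255, 255, 255, 255]
174 [255, 255, 255, 255, 254, 247, 225, 179, 142, 129, 124, 127, 128, 126, 149, 228, 254, 255, 255, 255, 255, 25
[... 224 characters left out ...]
54, 255, 255, 255, 255, 255, 255, 255]
192 [153, 154, 150, 153, 151, 154, 168, 182, 193, 194, 194, 194, 195, 194, 196, 190, 174, 158, 153, 151, 152, 151, 152, 153]
198 [151, 152, 151, 150, 152, 152, 153, 152, 153, 154, 153, 156, 153, 156, 155, 151, 153, 153, 154, 152, 153, 153, 152, 154]
[243, 243, 243, 242, 240, 227, 179, 116, 81, 74, 75, 77, 77, 77, 90, 105, 116, 120, 122, 117, 119, 118, 119, 123, 121, 123, 118, 111, 94, 85, 83, 79, 82, 78, 88, 108, 120, 126, 128, 128, 125, 127, 125, 127, 128, 127, 126, 126, 126, 124, 127, 126, 125, 125, 127, 125, 126, 125, 129, 142, 169, 190, 196, 197, 200, 197, 196, 195, 195, 195, 196, 195, 194, 194, 193, 191, 178, 163, 156, 154, 155, 153, 153, 152, 151]
```

View pics/w9z.png

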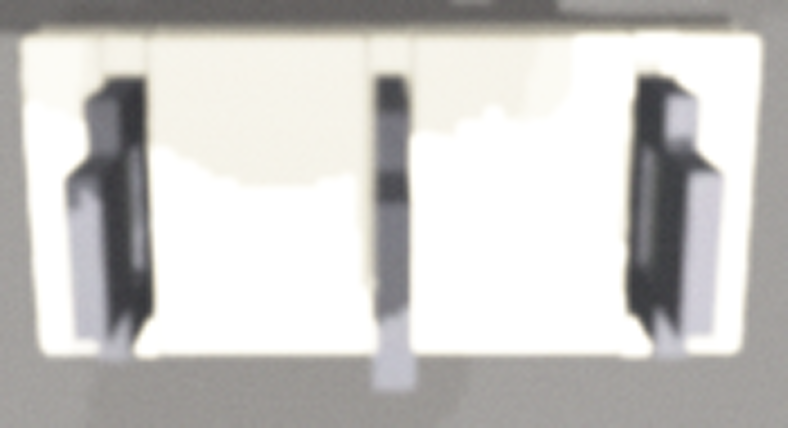

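```bash
python3 - <<'E'
from h import *
from bench import arm
c=load('w9')
a,b=onz(c,(257.1,154.5),.126),onz(c,(257.1,196.5),.126); print(a,b,(a+b)/2)
m=(a+b)/2
plan(arm,[m[0],m[1],.16],-89.18)
E
```

```text
[ 0.55168467 -0.27334205  0.126     ] [ 0.51460301 -0.27401869  0.126     ] [ 0.53314384 -0.27368037  0.126     ]
 t 10.75 tcp [ 0.5323 -0.2697  0.2607] yvec [-1.7e-03  8.0e-04 -1.0e+00] jaw -89.12 shift [-0.001   0.1007  0.0041] yaw 0.001053592233422427 F [ 0.   1.2 -0.1] w 0.0557 q [-0.21  0.35  0.31 -0.   -1.53  1.79]
```

step_arm --motion '[[[0, -0.001, 0.03, 0.004, 0], [0, -0.001, 0.06, 0.004, 0], [0, -0.001, 0.09, 0.004, 0], [0, -0.001, 0.1, 0.004, 0], [0, -0.001, 0.1, 0.004, 0]]]'

```text
time_s: 11.17
tcp_pos: [0.532, -0.2728, 0.1587]
eef_rot: [-0.008, 0.708, -0.706, 0.004]
wrist_force: [0.2, -0.0, -0.1]
gripper_width: 0.043
```

step_arm --motion '[[[0, 0, 0, 0, 0], [0, 0, 0, 0, 0]]]'

```text
time_s: 11.33
tcp_pos: [0.5347, -0.2746, 0.1641]
eef_rot: [0.004, -0.706, 0.708, -0.007]
wrist_force: [1.1, -0.7, 0.4]
gripper_width: 0.0424
```

```bash
python3 - <<'E'
from h import *
from bench import arm
plan(arm,[.5331,-.2737,.0905],-89.18)
c=snap(arm,'wrist','w10'); cv2.imwrite('pics/w10.png',cv2.resize(c['frame'][:,:,::-1],(768,576)))
E
```

```text
t 11.33 tcp [ 0.5347 -0.2746  0.1641] yvec [ 0.0033 -0.0018 -1.    ] jaw -89.1 shift [ 0.0019  0.0736 -0.0011] yaw 0.0014293057684344572 F [ 1.1 -0.7  0.4] w 0.0424 q [-0.21  0.38  0.11  0.   -1.3   1.8 ]
```

View pics/w10.png

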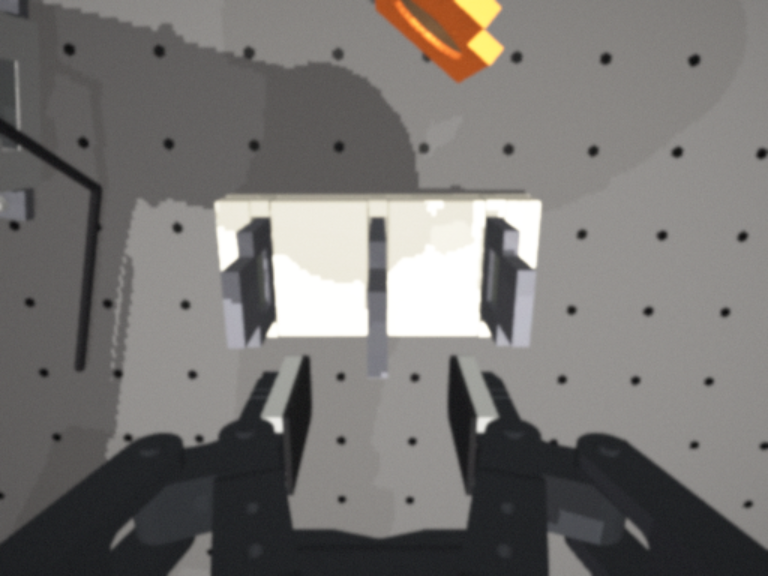

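step_arm --motion '[[[0, 0.001, 0.02, 0, 0], [0, 0.001, 0.04, 0, 0], [0, 0.001, 0.06, 0, 0], [0, 0.001, 0.072, 0, 0], [0, 0.001, 0.072, 0, 0]]]'

```text
time_s: 11.8
tcp_pos: [0.5316, -0.274, 0.0884]
eef_rot: [-0.006, 0.708, -0.707, 0.004]
wrist_force: [-0.7, 0.1, -0.2]
gripper_width: 0.0429
```

step_arm --motion '[[[0, 0, 0, 0, 0], [0, 0, 0, 0, 0], [0, 0, 0, 0, 0]]]'

```text
time_s: 12.05
tcp_pos: [0.5335, -0.2749, 0.0917]
eef_rot: [0.004, -0.707, 0.708, -0.006]
wrist_force: [0.7, 0.3, 0.3]
gripper_width: 0.0429
```

```bash
python3 - <<'E'
from h import *
from bench import arm
plan(arm,[.5331,-.2737,.0905],-89.18)
c=snap(arm,'wrist','w11'); cv2.imwrite('pics/w11.png',cv2.resize(c['frame'][:,:,::-1],(768,576)))
E
```

```text
t 12.05 tcp [ 0.5335 -0.2749  0.0917] yvec [ 0.0031 -0.0011 -1.    ] jaw -89.15 shift [ 0.0004  0.0012 -0.0012] yaw 0.0005894199257538988 F [0.7 0.3 0.3] w 0.0429 q [-0.22  0.43 -0.01  0.   -1.13  1.8 ]
```

View pics/w11.png

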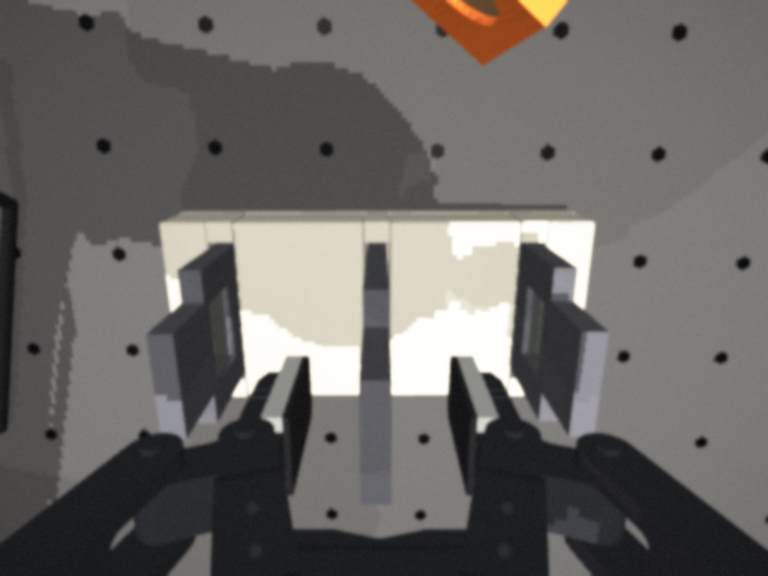

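step_arm --motion '[[[0, 0.0003, 0, -0.0012, 0], [0, 0.0003, 0, -0.0012, 0], [-0.5, 0.0003, 0, -0.0012, 0], [-0.7, 0.0003, 0, -0.0012, 0], [-1, 0.0003, 0, -0.0012, 0]]]' --squeeze 35

```text
time_s: 12.52
tcp_pos: [0.5321, -0.2734, 0.0899]
eef_rot: [0.005, -0.707, 0.707, -0.005]
wrist_force: [-1.7, -2.8, 6.5]
gripper_width: 0.0075
```

step_arm --motion '[[[-1, 0, 0, 0, 0], [-1, 0, 0, 0, 0], [-1, 0, 0, 0, 0], [-1, 0, 0, 0, 0]]]'

```text
time_s: 12.85
tcp_pos: [0.5321, -0.2733, 0.0899]
eef_rot: [0.005, -0.707, 0.707, -0.005]
wrist_force: [0.7, 0.7, 0.7]
gripper_width: 0.0077
```

```bash
python3 - <<'E'
from h import *
from bench import arm
plan(arm,[.5331,-.2737,.0905],-89.18)
c=snap(arm,'wrist','w12'); cv2.imwrite('pics/w12.png',cv2.resize(c['frame'][:,:,::-1],(768,576)))
E
```

```text
t 12.85 tcp [ 0.5321 -0.2733  0.0899] yvec [ 2.e-04 -2.e-04 -1.e+00] jaw -89.16 shift [-0.001  -0.0006  0.0004] yaw 0.00043392864176303126 F [0.7 0.7 0.7] w 0.0077 q [-0.21  0.43 -0.01  0.   -1.13  1.8 ]
```

View pics/w12.png

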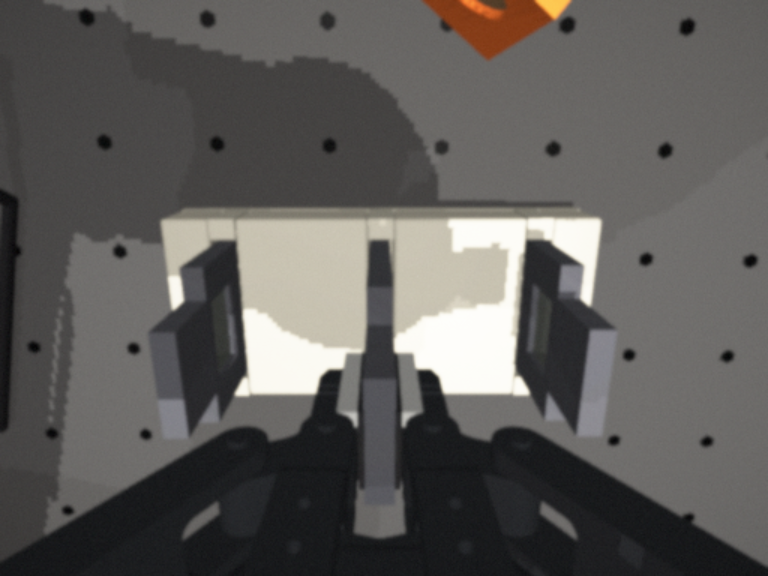

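```bash
python3 - <<'E'
from h import *
from bench import arm
c=load('w12'); g=cv2.cvtColor(c['frame'],cv2.COLOR_RGB2GRAY)
print(g[205:260,252].tolist()); print(g[320:345,252].tolist())
for v in (250.5,251.5,252.5,334,335,336): print(v,onz(c,(252.5,v),.126).round(4))
for v in (161,192,193): print(v,onz(c,(252.5,v),.092).round(4))
print(g[150:200,252].tolist())
E
```

```text
[83, 84, 84, 80, 81, 85, 84, 83, 83, 88, 83, 73, 62, 58, 55, 57, 55, 54, 55, 52, 53, 53, 53, 50, 52, 54, 54, 55, 54, 52, 55, 53, 53, 55, 55, 56, 51, 54, 53, 50, 53, 52, 53, 53, 53, 54, 57, 65, 80, 84, 87, 86, 83, 82, 85]
[86, 82, 84, 83, 89, 90, 92, 91, 92, 93, 92, 91, 90, 89, 93, 95, 95, 102, 104, 107, 104, 105, 107, 107, 105]
250.5 [ 0.5524 -0.273   0.126 ]
251.5 [ 0.552 -0.273  0.126]
252.5 [ 0.5516 -0.273   0.126 ]
334 [ 0.5169 -0.2735  0.126 ]
335 [ 0.5164 -0.2735  0.126 ]
336 [ 0.516  -0.2735  0.126 ]
161 [ 0.5769 -0.2726  0.092 ]
192 [ 0.563  -0.2728  0.092 ]
193 [ 0.5626 -0.2728  0.092 ]
[198, 195, 196, 197, 195, 196, 195, 193, 184, 149, 97, 61, 55, 54, 52, 51, 51, 51, 50, 54, 53, 51, 53, 49, 52, 52, 50, 51, 50, 50, 47, 54, 53, 52, 50, 50, 50, 47, 50, 54, 55, 67, 79, 80, 80, 82, 81, 85, 79, 82]
```

step_arm --motion '[[[-1, 0, -0.01, 0, 0], [-1, 0, -0.03, 0, 0], [-1, 0, -0.06, 0, 0], [-1, 0, -0.095, 0, 0], [-1, 0, -0.13, 0, 0]]]'

```text
time_s: 13.32
tcp_pos: [0.5313, -0.273, 0.2213]
eef_rot: [-0.006, 0.707, -0.707, 0.005]
wrist_force: [1.2, 0.1, -1.2]
gripper_width: 0.0078
```

step_arm --motion '[[[-1, 0, -0.04, 0, 0], [-1, 0, -0.05, 0, 0], [-1, 0, -0.05, 0, 0]]]'

```text
time_s: 13.57
tcp_pos: [0.5334, -0.274, 0.2751]
eef_rot: [0.002, -0.706, 0.708, -0.008]
wrist_force: [-0.2, -0.4, -0.9]
gripper_width: 0.0073
```

```bash
python3 - <<'E'
from h import *
from bench import arm
plan(arm,[.6462,.0943,.27],-99.1)
E
```

```text
t 13.57 tcp [ 0.5334 -0.274   0.2751] yvec [ 0.0083 -0.003  -1.    ] jaw -89.16 shift [-0.1181  0.0049 -0.3666] yaw 0.1735611705788927 F [-0.2 -0.4 -0.9] w 0.0073 q [-0.21  0.34  0.34  0.   -1.56  1.8 ]
```

step_arm --motion '[[[-1, -0.012, 0, -0.03, 0.02], [-1, -0.024, 0, -0.068, 0.06], [-1, -0.036, 0, -0.106, 0.1], [-1, -0.048, 0, -0.144, 0.14], [-1, -0.06, 0, -0.182, 0.17]]]'

```text
time_s: 13.98
tcp_pos: [0.589, -0.0885, 0.2691]
eef_rot: [0.055, 0.705, -0.705, -0.056]
wrist_force: [1.7, -0.6, -1.3]
gripper_width: 0.0079
```

```bash
python3 - <<'E'
from h import *
from bench import arm
plan(arm,[.6462,.0943,.27],-99.1)
E
```

```text
t 13.98 tcp [ 0.589  -0.0885  0.2691] yvec [-1.6e-03  4.0e-04 -1.0e+00] jaw -99.03 shift [-0.0278 -0.0009 -0.1895] yaw 0.0011963649599572418 F [ 1.7 -0.6 -1.3] w 0.0079 q [ 0.11  0.34  0.33 -0.   -1.55  1.3 ]
```

step_arm --motion '[[[-1, -0.006, -0.001, -0.038, 0], [-1, -0.012, -0.001, -0.076, 0], [-1, -0.018, -0.001, -0.114, 0], [-1, -0.024, -0.001, -0.152, 0], [-1, -0.0275, -0.001, -0.182, 0]]]'

```text
time_s: 14.4
tcp_pos: [0.6446, 0.0881, 0.2695]
eef_rot: [-0.054, -0.705, 0.705, 0.055]
wrist_force: [1.1, -0.4, -1.1]
gripper_width: 0.0078
```

step_arm --motion '[[[-1, -0.001, 0, -0.005, 0], [-1, -0.001, 0, -0.005, 0], [-1, -0.001, 0, -0.005, 0], [-1, -0.001, 0, -0.005, 0]]]'

```text
time_s: 14.73
tcp_pos: [0.6461, 0.0889, 0.2708]
eef_rot: [-0.055, -0.705, 0.705, 0.055]
wrist_force: [0.3, 0.5, -0.6]
gripper_width: 0.0075
```

```bash
python3 - <<'E'
from h import *
from bench import arm
plan(arm,[.6462,.0943,.20],-99.1)
for n in ('wrist','side'):
    c=snap(arm,n,n+'13'); f=c['frame'][:,:,::-1]
    cv2.imwrite(f'pics/{n}13.png',cv2.resize(f,(768,576)) if n=='wrist' else cv2.resize(f[70:200,260:360],None,fx=4.5,fy=4.5,interpolation=cv2.INTER_CUBIC))
E
```

```text
t 14.73 tcp [0.6461 0.0889 0.2708] yvec [-4.e-04 -4.e-04 -1.e+00] jaw -98.95 shift [ 0.0008  0.0708 -0.0054] yaw 0.002608902221945116 F [ 0.3  0.5 -0.6] w 0.0075 q [ 0.38  0.47  0.51  0.   -1.62  1.04]
```

View pics/wrist13.png

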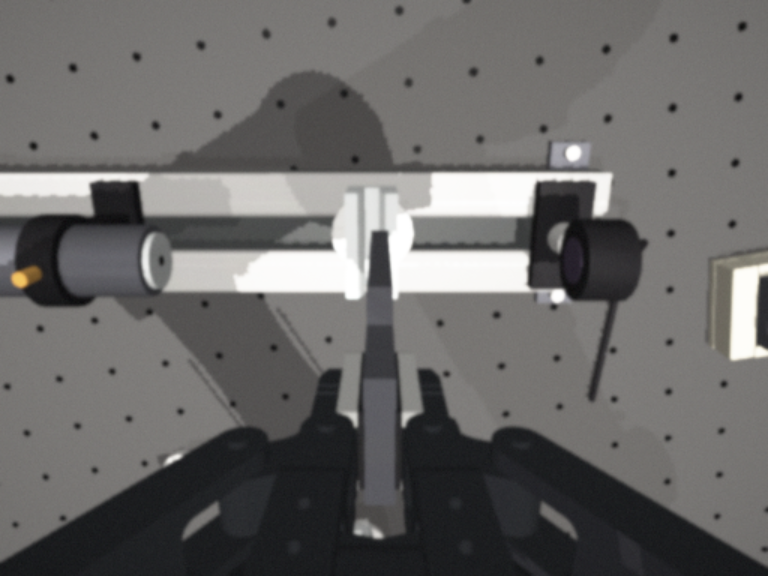

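View pics/side13.png

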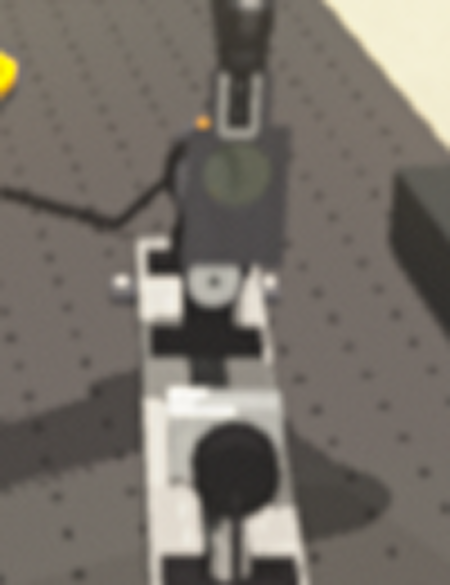

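step_arm --motion '[[[-1, 0.0005, 0.015, -0.0054, 0.003], [-1, 0.0005, 0.03, -0.0054, 0.003], [-1, 0.0005, 0.045, -0.0054, 0.003], [-1, 0.0005, 0.06, -0.0054, 0.003], [-1, 0.0005, 0.07, -0.0054, 0.003]]]'

```text
time_s: 15.25
tcp_pos: [0.6461, 0.0942, 0.1995]
eef_rot: [-0.056, -0.705, 0.705, 0.057]
wrist_force: [0.6, 0.5, -1.4]
gripper_width: 0.0081
```

step_arm --motion '[[[-1, 0, 0, 0, 0], [-1, 0, 0, 0, 0], [-1, 0, 0, 0, 0], [-1, 0, 0, 0, 0]]]'

```text
time_s: 15.58
tcp_pos: [0.6474, 0.0952, 0.2022]
eef_rot: [0.057, 0.705, -0.705, -0.055]
wrist_force: [0.1, -0.7, -1.2]
gripper_width: 0.0078
```

```bash
python3 - <<'E'
from h import *
from bench import arm
plan(arm,[.6462,.0943,.144],-99.1)
c=snap(arm,'wrist','w14'); cv2.imwrite('pics/w14.png',cv2.resize(c['frame'][:,:,::-1],(768,576)))
E
```

```text
t 15.58 tcp [0.6474 0.0952 0.2022] yvec [ 2.4e-03  5.0e-04 -1.0e+00] jaw -99.08 shift [0.0012 0.0582 0.0012] yaw 0.00031858145399567 F [ 0.1 -0.7 -1.2] w 0.0078 q [ 0.38  0.47  0.35  0.   -1.45  1.03]
```

View pics/w14.png

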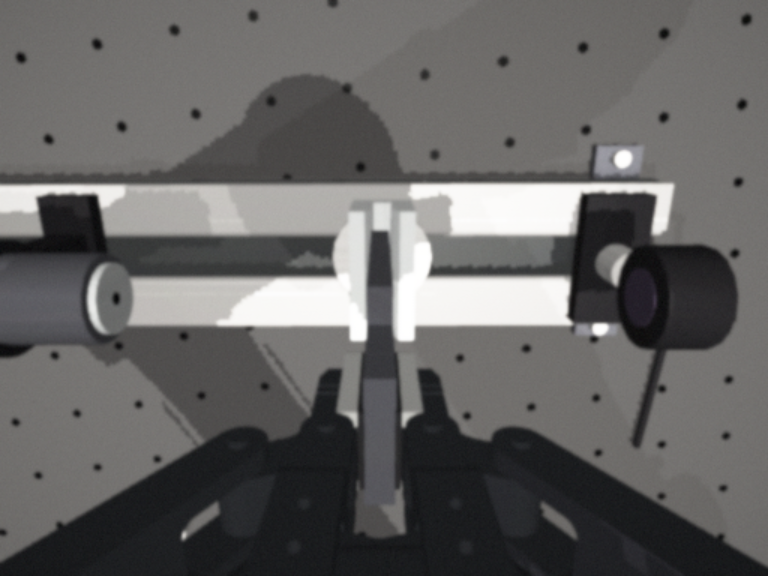

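step_arm --motion '[[[-1, 0.0006, 0.005, 0.0009, 0], [-1, 0.0006, 0.01, 0.0009, 0], [-1, 0.0006, 0.015, 0.0009, 0], [-1, 0.0006, 0.018, 0.0009, 0], [-1, 0.0006, 0.021, 0.0009, 0]]]'

```text
time_s: 16.05
tcp_pos: [0.6458, 0.0945, 0.179]
eef_rot: [-0.056, -0.705, 0.705, 0.056]
wrist_force: [-1.1, -0.7, -1.4]
gripper_width: 0.0075
```

step_arm --motion '[[[-1, 0, 0.002, 0, 0], [-1, 0, 0.004, 0, 0], [-1, 0, 0.005, 0, 0], [-1, 0, 0.005, 0, 0]]]'

```text
time_s: 16.38
tcp_pos: [0.646, 0.0946, 0.1746]
eef_rot: [-0.056, -0.705, 0.705, 0.056]
wrist_force: [-0.5, -0.7, -0.8]
gripper_width: 0.0076
```

```bash
python3 - <<'E'
from h import *
from bench import arm
plan(arm,[.6462,.0943,.144],-99.1)
c=snap(arm,'wrist','w15'); cv2.imwrite('pics/w15.png',cv2.resize(c['frame'][90:290,180:330,::-1],None,fx=3,fy=3,interpolation=cv2.INTER_CUBIC))
E
```

```text
t 16.38 tcp [0.646  0.0946 0.1746] yvec [-3.e-04 -1.e-04 -1.e+00] jaw -99.07 shift [-0.0003  0.0306  0.0002] yaw 0.0005417654183771378 F [-0.5 -0.7 -0.8] w 0.0076 q [ 0.38  0.48  0.3  -0.   -1.39  1.03]
```

View pics/w15.png

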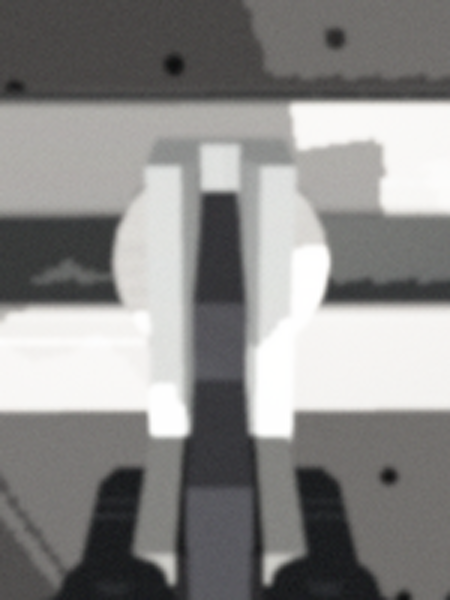

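Foot is just in the flare, centred. Lowering on.

step_arm --motion '[[[-1, 0, 0.003, 0, 0], [-1, 0, 0.006, 0, 0], [-1, 0, 0.009, 0, 0], [-1, 0, 0.012, 0, 0], [-1, 0, 0.015, 0, 0]]]'

```text
time_s: 16.85
tcp_pos: [0.646, 0.0945, 0.1593]
eef_rot: [-0.056, -0.705, 0.705, 0.056]
wrist_force: [0.0, 0.3, -0.5]
gripper_width: 0.0078
```

step_arm --motion '[[[-1, 0, 0.003, 0, 0], [-1, 0, 0.006, 0, 0], [-1, 0, 0.009, 0, 0], [-1, 0, 0.011, 0, 0], [-1, 0, 0.011, 0, 0]]]'

```text
time_s: 17.27
tcp_pos: [0.6458, 0.0945, 0.1481]
eef_rot: [-0.056, -0.705, 0.705, 0.056]
wrist_force: [-0.2, 0.8, -1.4]
gripper_width: 0.0074
```

```bash
python3 - <<'E'
from h import *
from bench import arm
plan(arm,[.6462,.0943,.144],-99.1)
c=snap(arm,'wrist','w16'); cv2.imwrite('pics/w16.png',cv2.resize(c['frame'][90:290,180:330,::-1],None,fx=3,fy=3,interpolation=cv2.INTER_CUBIC))
E
```

```text
t 17.27 tcp [0.6458 0.0945 0.1481] yvec [-1.e-03 -2.e-04 -1.e+00] jaw -99.07 shift [-0.0005  0.0041  0.0001] yaw 0.0004951992433707429 F [-0.2  0.8 -1.4] w 0.0074 q [ 0.38  0.49  0.25 -0.   -1.33  1.03]
```

View pics/w16.png

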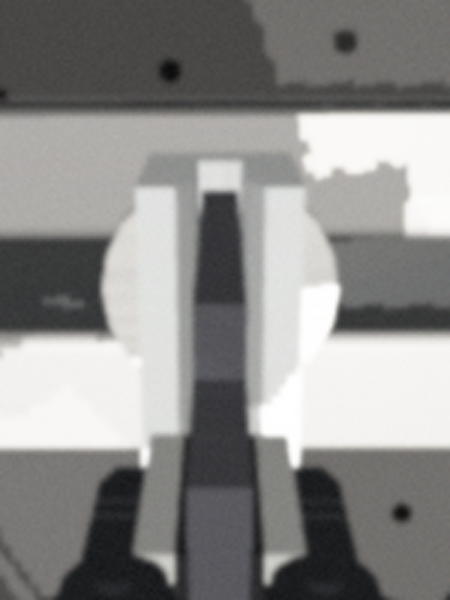

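```bash
python3 - <<'E'
from h import *
c=load('w16'); g=cv2.cvtColor(c['frame'],cv2.COLOR_RGB2GRAY)
print('block L',g[135:165,231].tolist());print('block R',g[135:165,275].tolist())
print('foot',g[140:215,253].tolist())
X=np.array([-.987,.158])
ctr=np.array([.6474,.0941])
def al(p,z): q=onz(c,p,z)[:2]; return (q-ctr)@X, q
for name,p,z in [('block',(231,151.5),.092),('block',(275,151.5),.092),('foot',(253,153.8),.0642),('shoulder',(253,190.8),.1502),('tab',(253,216.4),.1502)]:
    print(name,al(p,z))
E
```

```text
block L [172, 174, 175, 175, 174, 163, 158, 149, 144, 143, 143, 143, 144, 144, 143, 148, 163, 194, 216, 223, 223, 225, 225, 225, 223, 224, 224, 224, 225, 225]
block R [174, 173, 175, 174, 173, 165, 153, 147, 143, 141, 143, 143, 142, 143, 143, 146, 163, 193, 215, 224, 225, 224, 226, 226, 224, 225, 226, 224, 225, 225]
foot [166, 156, 160, 186, 209, 220, 225, 226, 223, 225, 226, 223, 210, 169, 102, 64, 55, 54, 54, 56, 57, 55, 55, 55, 52, 54, 56, 54, 52, 53, 53, 52, 52, 51, 56, 52, 51, 54, 55, 54, 57, 53, 54, 52, 52, 54, 53, 52, 52, 54, 58, 74, 82, 88, 90, 87, 86, 89, 86, 85, 86, 83, 87, 87, 86, 86, 85, 88, 89, 85, 87, 88, 88, 90, 88]
block (np.float64(-0.03590533089428398), array([0.68495149, 0.10142905]))
block (np.float64(-0.03591750405135709), array([0.6808028 , 0.07543582]))
foot (np.float64(-0.02893733341369001), array([0.6759831 , 0.08950625]))
shoulder (np.float64(-0.02976179730778731), array([0.67680956, 0.08945088]))
tab (np.float64(-0.017711200338897008), array([0.66490391, 0.09134782]))
```

step_arm --motion '[[[-1, -0.001, 0.001, 0, 0], [-1, -0.001, 0.002, 0, 0], [-1, -0.001, 0.003, 0, 0], [-1, -0.001, 0.0035, 0, 0], [-1, -0.001, 0.0035, 0, 0]]]'

```text
time_s: 17.73
tcp_pos: [0.647, 0.0944, 0.1451]
eef_rot: [-0.056, -0.705, 0.705, 0.056]
wrist_force: [-0.7, -0.3, -1.1]
gripper_width: 0.0078
```

step_arm --motion '[[[-1, 0, 0.0003, 0, 0], [-1, 0, 0.0006, 0, 0], [-1, 0, 0.0006, 0, 0]]]'

```text
time_s: 17.98
tcp_pos: [0.647, 0.0944, 0.1447]
eef_rot: [0.056, 0.705, -0.705, -0.056]
wrist_force: [0.1, -0.0, -0.6]
gripper_width: 0.0073
```

```bash
python3 - <<'E'
from h import *
from bench import arm
plan(arm,[.6472,.0943,.144],-99.1)
E
```

```text
t 17.98 tcp [0.647  0.0944 0.1447] yvec [-0.  0. -1.] jaw -99.07 shift [-0.0002  0.0007  0.0001] yaw 0.0005206848128344085 F [ 0.1 -0.  -0.6] w 0.0073 q [ 0.38  0.49  0.24 -0.   -1.32  1.03]
```

step_arm --motion '[[[-1, 0, 0.0004, 0, 0], [-1, 0, 0.0008, 0, 0], [-1, 0, 0.0008, 0, 0], [-1, 0, 0.0008, 0, 0]]]'

```text
time_s: 18.32
tcp_pos: [0.6471, 0.0944, 0.144]
eef_rot: [0.056, 0.705, -0.705, -0.056]
wrist_force: [1.0, -0.1, -0.4]
gripper_width: 0.0076
```

step_arm --motion '[[[-1, 0, 0.0004, 0, 0], [-1, 0, 0.0004, 0, 0], [-1, 0, 0.0004, 0, 0]]]'

```text
time_s: 18.57
tcp_pos: [0.6471, 0.0944, 0.1439]
eef_rot: [0.056, 0.705, -0.705, -0.056]
wrist_force: [-0.9, 0.1, 1.4]
gripper_width: 0.0076
```

step_arm --motion '[[[-1, 0, 0.0003, 0, 0], [-1, 0, 0.0003, 0, 0], [-1, 0, 0.0003, 0, 0]]]'

```text
time_s: 18.82
tcp_pos: [0.6472, 0.0944, 0.1439]
eef_rot: [0.056, 0.705, -0.705, -0.056]
wrist_force: [-2.1, -0.6, 5.4]
gripper_width: 0.0073
```

```bash
python3 - <<'E'
from h import *
from bench import arm
plan(arm,[.6472,.0943,.144],-99.1)
c=snap(arm,'wrist','w17'); g=cv2.cvtColor(c['frame'],cv2.COLOR_RGB2GRAY)
cv2.imwrite('pics/w17.png',cv2.resize(c['frame'][90:290,180:330,::-1],None,fx=3,fy=3,interpolation=cv2.INTER_CUBIC))
c=snap(arm,'side','side17'); cv2.imwrite('pics/side17.png',cv2.resize(c['frame'][70:200,260:360,::-1],None,fx=4.5,fy=4.5,interpolation=cv2.INTER_CUBIC))
E
```

```text
t 18.82 tcp [0.6472 0.0944 0.1439] yvec [ 8.e-04 -0.e+00 -1.e+00] jaw -99.06 shift [-0.     -0.0001  0.0001] yaw 0.0007106008380830442 F [-2.1 -0.6  5.4] w 0.0073 q [ 0.38  0.49  0.24  0.   -1.32  1.03]
```

View pics/w17.png

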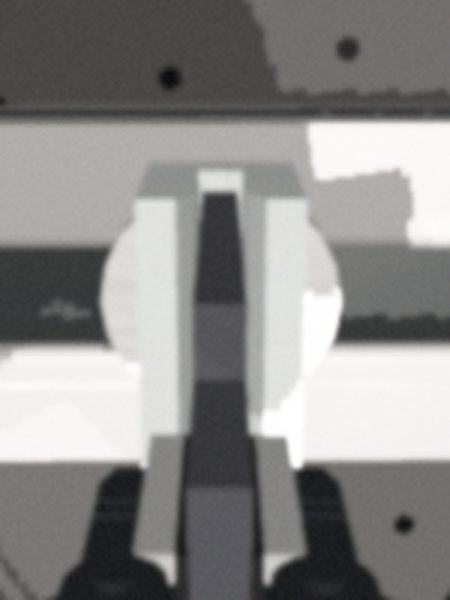

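View pics/side17.png

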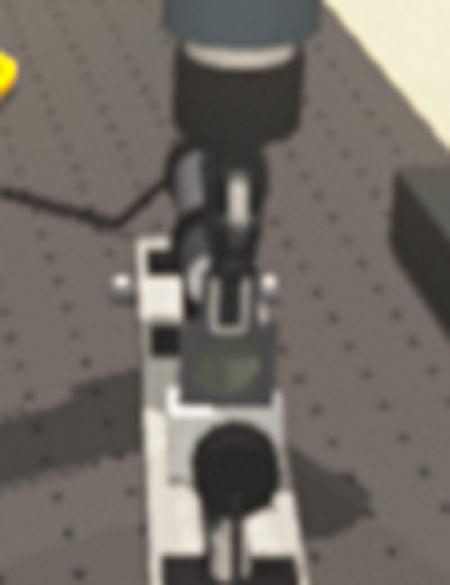

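```bash
python3 - <<'E'
from h import *
c=load('w17'); g=cv2.cvtColor(c['frame'],cv2.COLOR_RGB2GRAY).astype(float)
def edge(u,a,b,lev):
    col=g[:,u-1:u+2].mean(1)
    for v in range(a,b):
        if (col[v]-lev)*(col[v+1]-lev)<=0: return v+(lev-col[v])/(col[v+1]-col[v])
X=np.array([-.987,.158]); ctr=np.array([.6474,.0941])
for n,u,a,b,l,z in [('bL',231,145,165,184,.092),('bR',275,145,165,184,.092),('foot',253,148,165,140,.06),('sh',253,180,200,70,.146),('wfloor',253,135,150,190,.06)]:
    v=edge(u,a,b,l); print(n,v,(onz(c,(u,v),z)[:2]-ctr)@X if v else None)
E
```

```text
bL 155.74193548387098 -0.03569314341634293
bR 155.7391304347826 -0.035713891398840465
foot 153.57303370786516 -0.03065397763038736
sh 190.85365853658536 -0.031141575599779574
wfloor 146.47674418604652 -0.03553812757559661
```

step_arm --motion '[[[-1, 0, -0.0005, 0, 0], [-1, 0, -0.0005, 0, 0], [-0.6, 0, -0.0005, 0, 0], [-0.4, 0, -0.0005, 0, 0], [-0.2, 0, -0.0005, 0, 0]]]'

```text
time_s: 19.33
tcp_pos: [0.6469, 0.0944, 0.143]
eef_rot: [-0.056, -0.705, 0.705, 0.056]
wrist_force: [0.6, 0.4, -0.7]
gripper_width: 0.0338
```

step_arm --motion '[[[0, 0, 0, 0, 0], [0, 0, 0, 0, 0], [0, 0, 0, 0, 0]]]'

```text
time_s: 19.58
tcp_pos: [0.647, 0.0944, 0.1435]
eef_rot: [-0.056, -0.705, 0.705, 0.056]
wrist_force: [0.2, 0.3, -0.7]
gripper_width: 0.0425
```

```bash
python3 - <<'E'
from h import *
from bench import arm
plan(arm,[.6472,.0943,.144],-99.1)
c=snap(arm,'wrist','w18')
cv2.imwrite('pics/w18.png',cv2.resize(c['frame'][:,:,::-1],(768,576)))
E
```

```text
t 19.58 tcp [0.647  0.0944 0.1435] yvec [-2.e-04 -1.e-04 -1.e+00] jaw -99.07 shift [-0.0002 -0.0005  0.    ] yaw 0.0004879367436563459 F [ 0.2  0.3 -0.7] w 0.0425 q [ 0.38  0.5   0.24 -0.   -1.32  1.03]
```

View pics/w18.png

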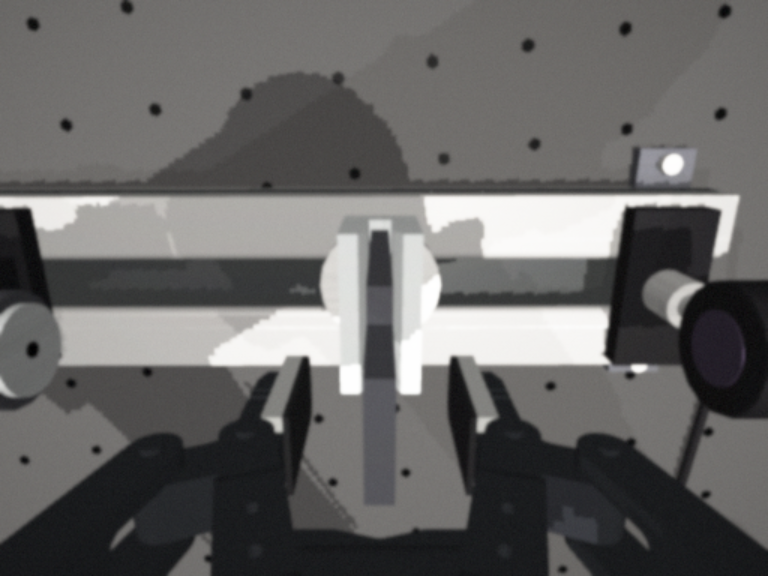

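Released; the filter stands centred (u≈380) in the groove. Withdrawing straight up, then moving clear for final views.

step_arm --motion '[[[0, 0, -0.015, 0, 0], [0, 0, -0.04, 0, 0], [0, 0, -0.07, 0, 0], [0, 0, -0.1, 0, 0], [0, 0, -0.13, 0, 0]]]'

```text
time_s: 20.05
tcp_pos: [0.6468, 0.0943, 0.2752]
eef_rot: [-0.056, -0.705, 0.705, 0.056]
wrist_force: [1.3, 0.2, 0.6]
gripper_width: 0.0426
```

step_arm --motion '[[[0, 0.03, -0.01, 0.0, 0], [0, 0.07, -0.01, 0.0, 0], [0, 0.11, -0.01, 0, 0], [0, 0.15, -0.01, 0, 0], [0, 0.18, -0.01, 0, 0]]]'

```text
time_s: 20.47
tcp_pos: [0.4668, 0.1227, 0.284]
eef_rot: [0.056, 0.705, -0.705, -0.056]
wrist_force: [-0.4, 0.3, 0.7]
gripper_width: 0.0427
```

step_arm --motion '[[[0, 0.03, 0, 0, 0], [0, 0.06, 0, 0, 0], [0, 0.06, 0, 0, 0]]]'

```text
time_s: 20.72
tcp_pos: [0.4065, 0.1322, 0.285]
eef_rot: [0.056, 0.706, -0.704, -0.055]
wrist_force: [0.9, -0.2, 0.2]
gripper_width: 0.043
```

```bash
python3 - <<'E'
from h import *
from bench import arm
plan(arm,[.6472,.0943,.144],-99.1)
c=snap(arm,'side','side19'); cv2.imwrite('pics/side19.png',cv2.resize(c['frame'][70:310,180:400,::-1],None,fx=2.4,fy=2.4,interpolation=cv2.INTER_CUBIC))
c=snap(arm,'top','top19'); cv2.imwrite('pics/top19.png',cv2.resize(c['frame'][:,:,::-1],(768,576)))
cv2.imwrite('pics/top19z.png',cv2.resize(c['frame'][90:200,120:290,::-1],None,fx=4.5,fy=4.5,interpolation=cv2.INTER_CUBIC))
E
```

```text
t 20.72 tcp [0.4065 0.1322 0.285 ] yvec [ 0.0015  0.0025 -1.    ] jaw -98.96 shift [-0.2435  0.1412  0.0004] yaw 0.002528515388695618 F [ 0.9 -0.2  0.2] w 0.043 q [ 0.68 -0.   -0.06 -0.   -1.51  0.73]
```

View pics/side19.png

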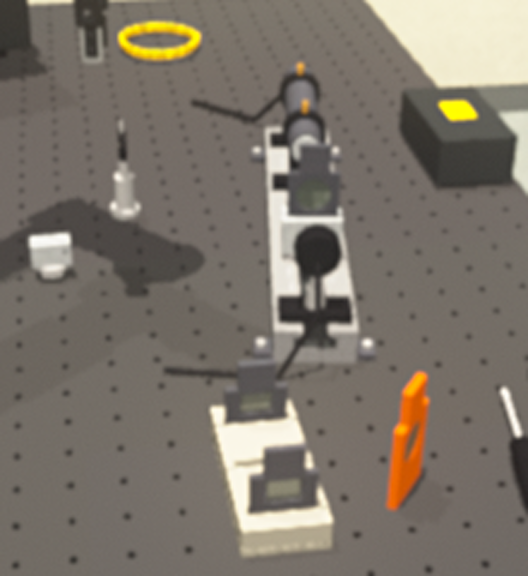

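View pics/top19.png

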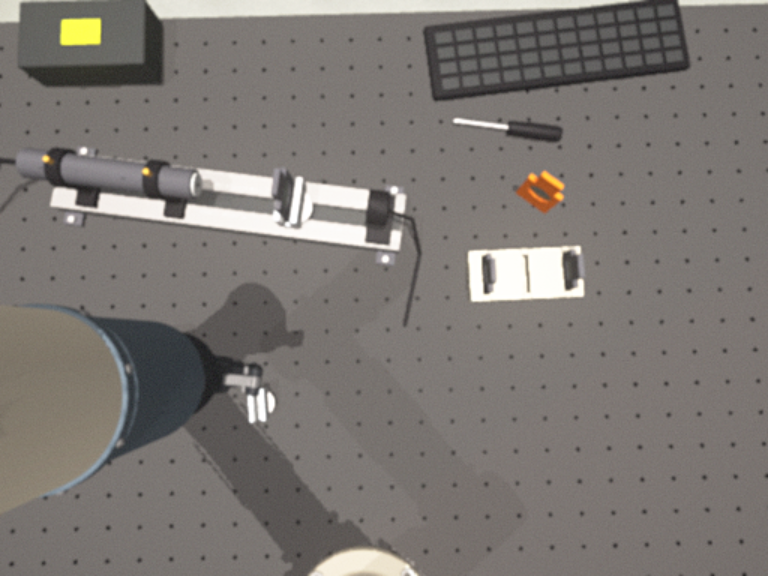

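View pics/top19z.png

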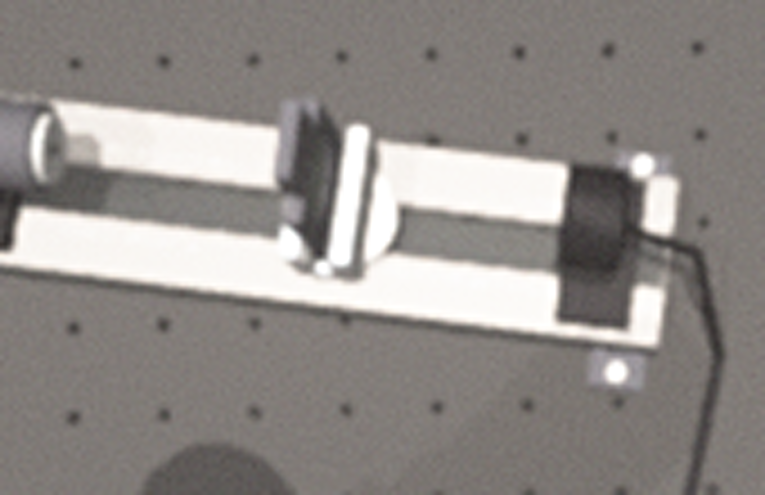

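```bash
python3 - <<'E'
from h import *
x=np.array([.987,-.158,0]); ctr=np.array([.6472,.0942,0])
for n,z0 in (('side19',70),('top19',90)):
    c=load(n); f=c['frame'][:,:,::-1].copy(); s=4; f=cv2.resize(f,None,fx=s,fy=s,interpolation=cv2.INTER_CUBIC)
    pts=[ctr+x*dx+np.array([0,0,z]) for dx,z in [(-.018,.18),(.018,.18),(.018,.146),(.03,.146),(.03,.092),(-.03,.092),(-.03,.146),(-.018,.146)]]
    P=np.array([(proj(c,p)+.5)*s-.5 for p in pts]); cv2.polylines(f,[P.round().astype(int)],True,(0,0,255),1)
    m=P.mean(0).astype(int); cv2.imwrite(f'pics/chk_{n}.png',cv2.resize(f[m[1]-120:m[1]+120,m[0]-120:m[0]+120],None,fx=2.2,fy=2.2))
# strip angle in top view
c=load('top19'); g=cv2.cvtColor(c['frame'],cv2.COLOR_RGB2GRAY)
# slot outer right edge of block: corners by eye in top19z (/4.5 +offset)
a=onz(c,(120+369/4.5,90+127/4.5),.092); b=onz(c,(120+355/4.5,90+262/4.5),.092); d=a-b; print(np.degrees(np.arctan2(d[1],d[0])),np.linalg.norm(d))
E
cd pics; python3 -c "
import cv2,numpy as np
cv2.imwrite('chk.png',cv2.resize(np.hstack([cv2.imread('chk_side19.png'),cv2.imread('chk_top19.png')]),(800,400)))"
```

```text
-6.611189454225094 0.0690721607175993
```

View pics/chk.png

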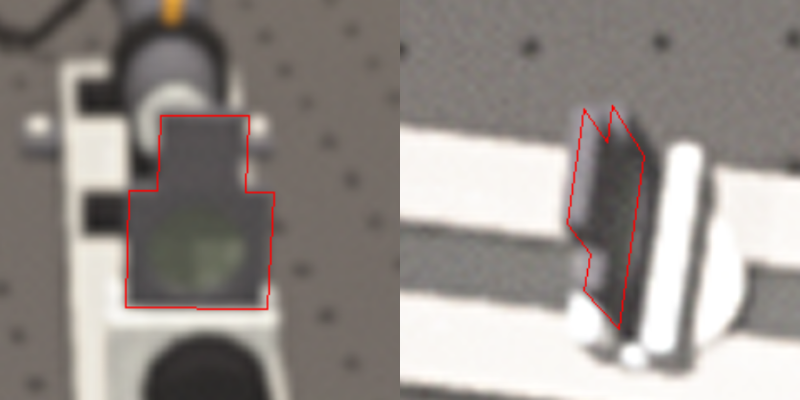

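```bash
python3 - <<'E'
from h import *
c=load('top19'); g=cv2.cvtColor(c['frame'],cv2.COLOR_RGB2GRAY).astype(float)
P=[]
for v in range(122,145,1):   # white strip: intensity-weighted centre
    r=g[v,190:206]; w=np.clip(r-190,0,None)
    k=np.argmax(r); 
    seg=[i for i in range(16) if abs(i-k)<=4]; P.append((190+np.average(seg,weights=w[seg]+1e-6),v))
W=np.array([onz(c,p,.092)[:2] for p in P]); print(np.round([p[0] for p in P],1))
p=np.polyfit(W[:,0],W[:,1],1); print('top strip ang',np.degrees(np.arctan(p[0])))
c=load('w18'); g=cv2.cvtColor(c['frame'],cv2.COLOR_RGB2GRAY).astype(float)
for name,a,b,sg in (('L',218,232,1),('R',276,290,-1)):
    gx=np.gradient(cv2.GaussianBlur(g,(3,3),0),axis=1)*sg
    Q=[]
    for v in list(range(160,170))+list(range(246,260)):
        k=a+np.argmax(gx[v,a:b]); y0,y1,y2=gx[v,k-1:k+2]; Q.append((k+.5*(y0-y2)/(y0-2*y1+y2+1e-9),v))
    W=np.array([onz(c,q,.092)[:2] for q in Q]); p=np.polyfit(W[:,0],W[:,1],1); print(name,np.round([q[0] for q in Q],1),np.degrees(np.arctan(p[0])))
E
```

```text
[198.7 198.5 198.4 198.2 198.1 198.  197.9 197.7 197.5 197.4 197.2 197.1
 197.  196.9 196.7 196.4 196.2 196.1 196.  195.9 195.8 195.6 195.3]
top strip ang -9.098481682531776
L [224.3 224.4 224.2 223.9 223.2 222.3 221.2 220.2 219.5 218.9 225.8 225.8
 225.8 225.9 225.9 225.9 225.8 225.9 225.9 226.  226.1 226.1 226.  226.1] -8.320098448268
R [282.  281.9 282.  282.2 282.7 283.5 284.3 285.6 286.5 287.2 280.7 280.7
 280.7 280.7 280.6 280.6 280.6 280.5 280.4 280.3 280.3 280.3 280.3 280.3] -9.52669570265826
```

```bash
python3 -c "
from bench import arm
print(arm.job_done())"
```

```text
the job is handed in; nothing more can be done
None
```

The tall filter is standing in the laser beam, and I handed the job in at about 21 s of the 67 s allowed.

**What I did:** I set the larger holder's T-foot into the rail slot, about midway between laser and detector. I lowered it until the flange touched, turned it a quarter turn under the lips and let go. Then I took the tall filter from the rack's middle slot and lowered it into the groove in millimetre steps until it touched the floor (about 5 N), and let go there.

**Last checks:**
- **Groove direction:** the groove lies at -9.1° in the top view against -9.0° for square across the rail.
- **Filter position:** it was centred along the groove to about 0.5 mm just before release. Afterwards its outline in the side view matched a filter standing fully down.
- **Other parts:** both short filters were still in the rack, and the iris, small holder and orange decoy looked untouched. I compared these by eye and did not measure them.

**Checks that disagreed:**
- A rough hand-picked corner estimate gave -6.6° for the groove.
- A fit on the wrist picture gave -8.3° and -9.5° for the block's two sides; the round flange spoiled some of its edge points.
- The two cameras differed by about 1 mm on where the slot's centre is; the foot still went in without contact.
- I did not see the foot under the lips directly. I infer the lock from the depth reached and from the turn going through freely.

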